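# Rig the violin maker's drum sander

### The arm

A 6-joint arm with a two-finger parallel gripper is mounted at the origin on the work surface. World frame = base frame: x ahead of the robot, y to its left, z up, the work surface at z = 0. Lengths are in m, angles in rad, forces in N, time in s.
With the tool pointing down it reaches from about 0.4 to 0.825 m from the base axis. Payload 7 kg.
Tool frame: the origin (TCP) lies at the centre of the arm's flange, where the gripper is bolted on; the fingertips stand 178 mm ahead of it and the grasp point (between the pads) lies arm.tcp_to_grasp ahead of it (arm.tcp_to_grasp is the distance from the TCP to the grasp point, in m); z points along the fingers, y is the direction in which the jaws open and shut (so a half turn about z gives the same grasp; the last joint's range is limited). The gripper opens to 88 mm and grips with 3 to 60 N. Pads are 19 mm wide; open, the fingers measure 130 mm over their backs; the gripper's body (78 mm by 193 mm) begins 47 mm behind the grasp point.
Start: joints at [-0.907, 0.359, 0.012, 0, -1.224, -0.288], TCP at [0.248, -0.628, 0.405] pointing down, gripper open.
Joint ranges: [-3.07, 3.07], [-1.43, 2.12], [-1.02, 1.25], [-3.03, 1.67], [-3.05, -0], [-3.03, 3.03]. Speed limits (rad/s): [2.39, 2.39, 3.01, 3.14, 3.14, 3.14].

### API

Orientations are given as [roll, pitch, yaw] about the fixed x, y, z axes, in that order (R = Rz(yaw) Ry(pitch) Rx(roll)).
In Python, from station import arm gives the robot as it stands.
- The arm moves only by the tool move_arm, never from a script. Its argument "deltas" is a list of rows, each a list of 6 numbers: the shift along the world's x, y, z in mm, then the turn, a rotation vector about the world's x, y, z in degrees. In form: [[tx, ty, tz, ax, ay, az], ...]. A call has exactly 5 rows; each row shifts and turns the commanded pose from where the row before left it; what a row does not reach is not made up. A row lasts 1/12 s, in which the tool goes at most 41.7 mm and 7.16 degrees, less where a joint would pass 70% of its speed; a pose out of reach is approached as far as the arm can. A call with a gripper value outside its range is refused whole. "claw" is the closure in counts, from 0 (fully open) to 255 (shut), set as the call begins (left out, the last holds). The fingers move at their own pace and stop on an object; "squeeze" is the grip in N (left out, the last holds). Time passes only in rows, so rows that do not move let the fingers close, or fill a call up. It gives the time, the measured TCP pose, the force and the opening at its end, in the units of the state.
- arm.get_state(): the state, without advancing time (a new reading comes with each control period).
- arm.grab_frame(name): name is "side" or "top"; returns the picture (420x560x3 uint8, red, green, blue); there is no depth.
- arm.calibration(name): a dict with "intrinsics" (3x3 intrinsics, pixels), "T" (4x4, takes a point from camera to world coordinates). Camera axes: x right, y up, looking along -z (the intrinsics and any distortion apply to the point x, -y, -z); pixel columns grow to the right and rows downward; lengths in m; the calibration is good to about 2 mm. A picture is of the moment at which its call begins. calibration takes no time and is no camera call.
- arm.job_done(): hands the job in, once; it reports no verdict.
Trained networks look in the newest picture that a camera, given by its name, has taken for a name from the list of things; names that differ only in an ending like _2 or _b are one class to them, and where a whole thing is asked for, a point or a joint stands for the part that bears it (a point fixed in the world has none). Each returns a list of dicts, best first, with "score" (0 to 1); they miss things now and then, are a little off and sometimes report something else, mostly with a low value. They report only what shows in the picture. A call takes as long as a camera call. They do not tell look-alikes from the thing itself.
- arm.spot_in(thing, camera): "xy" ([column, row] in pixels, amid what is visible of it).
- arm.masks_of(thing, camera): "pixels" (420x560 bool, what is visible of it) and "xy" ([column, row] in pixels, amid what is visible of it).
- arm.spot_point(thing, camera): "xy" ([column, row] in pixels: a listed point, or the origin of a listed thing).
The state is a dict: "t": time; "q": joint angles; "qd": joint speeds; "joint_efforts": joint torques, N m; "eef_pos": TCP position; "ee_rot": TCP orientation; "force": force on the tool from outside, world axes, zero at the start; "moment": the same for the moment, N m; "width": finger opening in m.
Only numpy, scipy, OpenCV 4.12 (cv2) and the standard library are available. Lean on these libraries where they do the work, as an engineer would, in place of code of your own. Each camera call takes 0.05 s, during which the arm holds its last target. There are 200 camera calls.

### The job

Set up the little drum sander: swing its red presser arm fully back against the stop and drop the red-headed parking pin all the way through the arm's hole into the lock boss under it, then hook the spring's yellow end into the arm's other hole and after that stretch its blue end out so that the eye drops fully over the brass post. Also slide every sanding drum on the grey mat fully down onto the D-shaped spindle, flat to flat, stacked one on another in any order, before or after the rest. Leave the spring stretched, the pin in, and the rosin cake and the bridge blank where they lie.

Things in the scene. Friction and masses are not known exactly. Their poses are not given: they have to be found in the camera images.
- spindle_seat (a point): fixed upright steel spindle of the sander (green base plate 200x250 mm, 10 mm thick, bolted to the bench, dark steel fittings). The point lies on the spindle's axis on its round flange (36 mm across), where the lowest drum rests, 20 mm above the bench; z up. The spindle is D-shaped: 14 mm round with one flat, 4 mm from the axis on this frame's +x side; it stands 62 mm above this point, tapered over the top 6 mm
- spring_post (a point): brass post, 8 mm across, tapered tip, standing 10 mm above a dark steel rail (24x60 mm, top 34 mm above the bench, reaching from 18 mm behind the post towards the arm). The point is the post's foot on the rail, where the eye rests; +x points square to the parked arm, at its hook hole 129 mm away; the parked arm runs from its pivot along this frame's -y
- pivot (a point): pivot of the red presser arm, on its axis, at the height of the arm's top (34 mm above the bench)
- presser (a joint): angle of the red presser arm (flat plate 30 mm wide, 8 mm thick, top 34 mm above the bench): 0 = fully back against the stop (the pin hole then lines up with the lock boss below), growing up to 0.42 as it swings clockwise seen from above, towards the drum spindle. Stiff (about 1.5 N at the knob moves it) and stays where left; unpinned, the stretched spring would pull it forward
- presser_knob (a point): centre of the black upright knob at the arm's free end, 14 mm across, 30 mm tall (from the arm's top upward), 173 mm from the pivot
- hook_hole (a point): the hole in the arm for the spring hook, 10 mm across, 8 mm deep (through, 16 mm free space below), 70 mm from the pivot; the point is the hole's centre at the arm's top
- pin_hole (a point): the hole in the arm for the parking pin, 9 mm across, 125 mm from the pivot, point at the arm's top; under it, when the arm is parked, an equal hole in the lock boss; 24 mm in all down to the base plate
- pin_head (a point): centre of the parking pin's red round head, 18 mm across and 22 mm tall; z along the pin, up. The steel shank below is 7 mm across, 23 mm long, tapered over the last 6 mm. At the start it stands in a hole of the pale wooden block (160x100x30 mm, fixed)
- pin_shoulder (a point): underside of the pin's head, on its axis, 11 mm below pin_head; it lies on the arm's top when the pin is home
- hook_lug (a point): centre of the spring's yellow lug, 22 mm long (along the spring), 10 mm wide, 22 mm tall; x points along the spring to the eye, z up. The hook leg, 5 mm across and 20 mm long with a tapered tip, points down from the middle of its underside. At the start the spring lies level on the wooden block with the leg in a hole
- hook_foot (a point): where the hook leg leaves the yellow lug's underside, 11 mm below hook_lug; it lies at the hole's mouth when hooked fully down
- eye_lug (a point): centre of the spring's blue lug, 22 mm long, 10 mm wide, 22 mm tall, underside level with the yellow one's; x along the spring away from the yellow lug. Relaxed it is 75 mm from the yellow lug's centre. The spring stretches only along its length (up to 45 mm, 0.35 N per mm) and does not bend; 25 mm of stretch, about 9 N, reach the post; lifting the blue end level by up to 13 mm leaves the hook leg in its hole
- eye (a point): centre of the steel eye at the underside, 29 mm beyond eye_lug's centre; ring 22 mm outside, 14 mm inside, 6 mm thick, its underside level with the lugs'; relaxed 104 mm from the hook leg
- drum0_c (a point): centre (half-way up) of one (brick-red) sanding drum, 44 mm across, 14 mm tall, lying on the grey mat, present in some starts only; z up. Its D-shaped bore is 16 mm round with one flat, 5 mm from the axis on its +x side, where a white bar is painted on the black top
- drum1_c (a point): centre (half-way up) of one (orange) sanding drum, 44 mm across, 14 mm tall, lying on the grey mat, present in some starts only; z up. Its D-shaped bore is 16 mm round with one flat, 5 mm from the axis on its +x side, where a white bar is painted on the black top
- drum2_c (a point): centre (half-way up) of one (dark brown) sanding drum, 44 mm across, 14 mm tall, lying on the grey mat, present in some starts only; z up. Its D-shaped bore is 16 mm round with one flat, 5 mm from the axis on its +x side, where a white bar is painted on the black top
- drum3_c (a point): centre (half-way up) of one (grey) sanding drum, 44 mm across, 14 mm tall, lying on the grey mat, present in some starts only; z up. Its D-shaped bore is 16 mm round with one flat, 5 mm from the axis on its +x side, where a white bar is painted on the black top
- rosin: bystander, to be left alone: amber rosin cake, 44 mm across, 16 mm tall
- bridge_blank: bystander, to be left alone: pale violin bridge blank lying flat, 40 mm wide, 4 mm thick
There are look-alikes about, which are no part of the job. Of the things shaped like the part that bears pin_head, the red one is meant.

How it is judged:
On the way, in this order (a step that is already met when the one before it is completed fails the run):
1. the presser arm is back against its stop and the pin is fully through its hole and the lock boss (horizontal distance between pin_shoulder and pin_hole below 0.004 m and z of pin_shoulder in the frame of pin_hole below 0.004 m and angle between pin_shoulder's own z axis and vertical below 0.15 rad and value of joint presser below 0.05 rad), for 0.2 s.
2. the spring's hook leg is fully down in the arm's hook hole, the eye not yet on the post (horizontal distance between hook_foot and hook_hole below 0.006 m and z of hook_foot in the frame of hook_hole below 0.006 m and angle between hook_foot's own z axis and vertical below 0.2 rad and horizontal distance between eye and spring_post above 0.012 m), for 0.2 s.
3. the spring is stretched and its eye is fully down over the brass post (horizontal distance between hook_foot and hook_hole below 0.006 m and z of hook_foot in the frame of hook_hole below 0.006 m and angle between hook_foot's own z axis and vertical below 0.2 rad and horizontal distance between eye and spring_post below 0.006 m and z of eye in the frame of spring_post between -0.004 and 0.005 m), for 0.2 s.
At the end, for the whole second after the job is handed in: Arm within 0.05 rad of the stop; pin head within 4 mm of the arm; hook foot within 6 mm of its hole's mouth; eye round the post, down within 5 mm; every drum within 4 mm of the spindle axis, flat to flat, level, fully down; all released, at rest; rosin and bridge blank within 30 mm of their places (all of step 1 and all of step 3 and horizontal distance between each of drum0_c, drum1_c, drum2_c, drum3_c and spindle_seat below 0.004 m and z of each of drum0_c, drum1_c, drum2_c, drum3_c in the frame of spindle_seat below 0.054 m and angle between each of drum0_c, drum1_c, drum2_c, drum3_c's own z axis and vertical below 0.1 rad and angle between the x axis of each of drum0_c, drum1_c, drum2_c, drum3_c and the x axis of spindle_seat, either way round below 0.3 rad and linear speed of each of drum0, drum1, drum2, drum3, spring, pin below 0.02 m/s); the robot touches nothing.
It fails at once if the rosin cake or the bridge blank is pushed more than 30 mm from its place (distance of any of rosin, bridge_blank from where it was at the start of the episode above 0.03 m).
Of drum0, drum1, drum2, drum3 only 3 to 4 are there at a start; the rules pass over those that are not, and their reading is None.
At some moment in a run one of drum0, drum1, drum2, drum3 may be knocked a few centimetres aside while the robot is not near it.
It also fails if it takes over 200 s, if anything falls off the work surface, if the arm or the gripper's body presses on something with over 40 N, if the wrist force passes 120 N, or if a joint passes its speed limit or range.

## Working session

There is one attempt and no reset: what is moved stays moved. The work goes in short steps, Python scripts to look and compute and a tool call to move; the robot and the scene stay as the last step left them, time stands still between calls to the robot, and variables do not carry over. Pictures are saved under pics/ and viewed, about 12 in all and at most 16, crops included, and the job is handed in when it is done.

Besides the shell and the picture viewer there is one more tool, called after "Request:" as name([rows], argument=value, ...), one row to a line, values as JSON. move_arm: Moves the arm, as the interface text tells. Its arguments: {"type":"object","properties":{"deltas":{"type":"array","items":{"type":"array","items":{"type":"number"}}},"claw":{"type":"number"},"squeeze":{"type":"number"}},"required":["deltas"]}

```bash
mkdir -p pics; ls
python3 - <<'E'
from station import arm
import cv2,numpy as np
print(arm.get_state()); print(arm.tcp_to_grasp)
for c in("side","top"):
    im=arm.grab_frame(c); cv2.imwrite(f"pics/{c}0.png",im[:,:,::-1])
    k=arm.calibration(c); print(c,np.array(k["intrinsics"]).round(1).tolist(),np.array(k["T"]).round(4).tolist(),[x for x in k])
E
```

```text
pics
{'t': 0.0, 'q': array([-9.06900643e-01,  3.59373759e-01,  1.10573873e-02, -3.84808466e-04,
       -1.22409734e+00, -2.88045347e-01]), 'qd': array([ 5.71113300e-04, -6.42328609e-04,  1.67619548e-03, -7.86446385e-04,
        6.70373747e-04,  5.13849933e-05]), 'joint_efforts': array([-1.57075365e-04, -5.82728863e+01,  2.93060786e+01,  6.99712381e+00,
        7.12120032e-03, -1.60877821e-04]), 'eef_pos': array([ 0.24766263, -0.62770624,  0.40372405]), 'ee_rot': array([ 3.13993913e+00, -1.12672346e-04, -2.76587327e+00]), 'force': array([-0.07281897,  0.68466973,  0.36184468]), 'moment': array([2.70678119e-02, 4.50959397e-02, 3.28503030e-05]), 'width': 0.08739016912559146}
0.1593
side [[497.2, 0.0, 280.6], [0.0, 497.2, 215.6], [0.0, 0.0, 1.0]] [[0.7703, 0.4, -0.4966, -0.0], [-0.6377, 0.4821, -0.6008, -0.646], [-0.0009, 0.7795, 0.6264, 0.7308], [0.0, 0.0, 0.0, 1.0]] ['intrinsics', 'T']
top [[382.3, 0.0, 281.7], [0.0, 382.3, 208.7], [0.0, 0.0, 1.0]] [[-0.0077, 0.9944, -0.1057, 0.4173], [-0.9997, -0.0104, -0.0242, -0.0308], [-0.0251, 0.1054, 0.9941, 1.0253], [0.0, 0.0, 0.0, 1.0]] ['intrinsics', 'T']
```

View pics/side0.png

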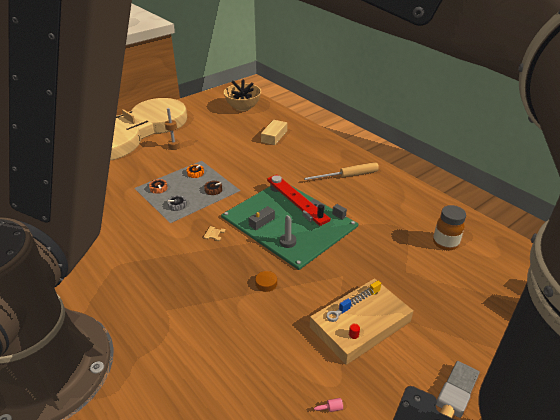

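View pics/top0.png

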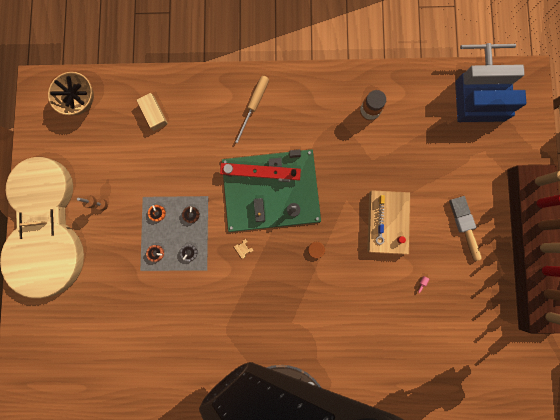

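```bash
cat > h.py <<'E'
from station import arm
import numpy as np
def ray(c,xy):
    k=arm.calibration(c);K=np.array(k["intrinsics"]);T=np.array(k["T"])
    d=np.linalg.inv(K)@[xy[0],xy[1],1.]; d=T[:3,:3]@[d[0],-d[1],-d[2]]
    return T[:3,3],d
def onz(c,xy,z):
    o,d=ray(c,xy); return o+d*(z-o[2])/d[2]
def proj(c,p):
    k=arm.calibration(c);K=np.array(k["intrinsics"]);T=np.array(k["T"])
    v=T[:3,:3].T@(np.array(p)-T[:3,3]); v=K@[v[0],-v[1],-v[2]]; return v[:2]/v[2]
def tri(a,b):
    A=[];B=[]
    for c,xy in(("top",a),("side",b)):
        o,d=ray(c,xy);d=d/np.linalg.norm(d);P=np.eye(3)-np.outer(d,d);A.append(P);B.append(P@o)
    return np.linalg.lstsq(np.vstack(A),np.hstack(B),rcond=None)[0]
def see(thing,z=None,cams=("top","side"),n=2):
    for c in cams:
        for r in arm.spot_point(thing,c)[:n]:
            print(thing,c,round(r["score"],2),np.round(r["xy"],1), None if z is None else (onz(c,r["xy"],z)*1000).round(1)[:2])
E
python3 - <<'E'
from h import *
Z=dict(spindle_seat=.02,spring_post=.034,pivot=.034,presser_knob=.049,hook_hole=.034,pin_hole=.034,pin_head=.041,hook_lug=.041,eye_lug=.041,eye=.030,drum0_c=.007,drum1_c=.007,drum2_c=.007,drum3_c=.007)
for t,z in Z.items(): see(t,z,n=3)
E
```

```text
spindle_seat top 0.96 [293.2 211.8] [515.6 -36.7]
spindle_seat side 0.79 [285.9 237.1] [524.9 -28.7]
spring_post top 0.78 [259.5 215.1] [506.4  51.3]
spring_post side 0.68 [253.1 215.3] [505.7  62.6]
spring_post side 0.67 [276.4 178.3] [638.1 142.3]
pivot top 0.63 [404.8 235.9] [ 449.1 -322.5]
pivot top 0.59 [227.  164.2] [642.8 137.4]
pivot top 0.48 [258.6 215.7] [504.9  53.6]
pivot side 0.67 [277.5 180.8] [633.4 132.2]
presser_knob top 0.92 [292.1 173.2] [613.3 -34.8]
presser_knob side 0.81 [319.4 210.1] [619.2 -31.9]
presser_knob side 0.19 [372.5 289.2] [ 532.7 -267.7]
hook_hole top 0.57 [250.6 169.8] [626.9  74.6]
hook_hole side 0.74 [290.8 194.7] [621.1  67.8]
pin_hole top 0.87 [273.6 168.7] [629.   13.8]
pin_hole side 0.94 [308.4 206.9] [621.6   6.3]
pin_head top 0.62 [403.4 240.3] [ 437.7 -316.4]
pin_head top 0.62 [425.1 278.7] [ 340.9 -366.7]
pin_head side 0.56 [335.3 403.1] [ 322.6 -384.4]
pin_head side 0.47 [356.5 329.7] [ 447.4 -309.4]
hook_lug top 0.74 [377.8 196.3] [ 551.5 -255.5]
hook_lug top 0.69 [226.5 167.1] [633.4 137.4]
hook_lug top 0.33 [293.1 174.6] [611.2 -37.4]
hook_lug side 0.85 [372.5 287.6] [ 542.  -260.5]
hook_lug side 0.72 [156.5 186.4] [389.6 291. ]
eye_lug side 0.58 [345.3 303.4] [ 475.  -255.3]
eye top 0.62 [380.5 239.6] [ 440.2 -261. ]
eye side 0.77 [333.7 317.2] [ 443.3 -258.6]
drum0_c top 0.5 [157.9 253.5] [408.7 325.3]
drum0_c top 0.38 [382.3 204.5] [ 534.  -274.4]
drum0_c side 0.67 [330.5 318.7] [ 450.9 -244.7]
drum1_c top 0.45 [155.9 210.9] [523.1 333.8]
drum1_c side 0.61 [192.4 171.2] [514.5 338.5]
drum2_c top 0.51 [193.8 213.2] [515.8 230.7]
drum2_c top 0.42 [381.7 201.1] [ 543.1 -273.1]
drum2_c top 0.33 [249.5 167. ] [640.3  80.5]
drum2_c side 0.59 [213.4 189.1] [512.2 236.4]
drum2_c side 0.32 [346.8 304.7] [ 498.2 -240.1]
drum3_c top 0.59 [403.7 237.8] [ 445.  -327.3]
drum3_c top 0.57 [188.  251.7] [412.9 244.5]
drum3_c side 0.61 [179.8 203.3] [417.8 239.1]
```

Run:
```python
import cv2,numpy as np
t=cv2.imread("pics/top0.png");s=cv2.imread("pics/side0.png")
up=lambda i,f:cv2.resize(i,None,fx=f,fy=f,interpolation=cv2.INTER_CUBIC)
a=up(t[145:275,135:333],4)  # 792x520
b=up(t[185:260,365:415],6) # 300x450
c=up(s[265:365,300:420],4) #480x400
cv2.imwrite("pics/c1.png",a)
o=np.zeros((450,800,3),np.uint8);o[:450,:300]=b;o[:400,310:790]=c;cv2.imwrite("pics/c2.png",o)
cv2.imwrite("pics/c3.png",up(s[155:275,130:330],4))
```

```text
(no output)
```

View pics/c1.png

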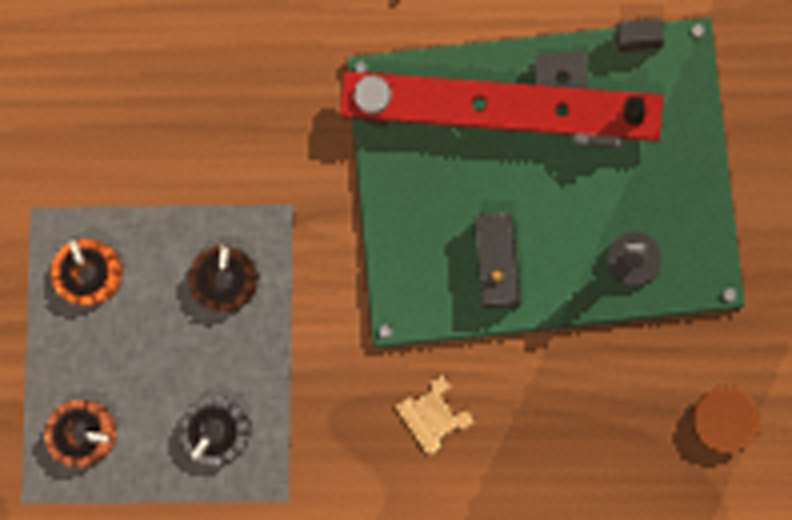

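View pics/c2.png

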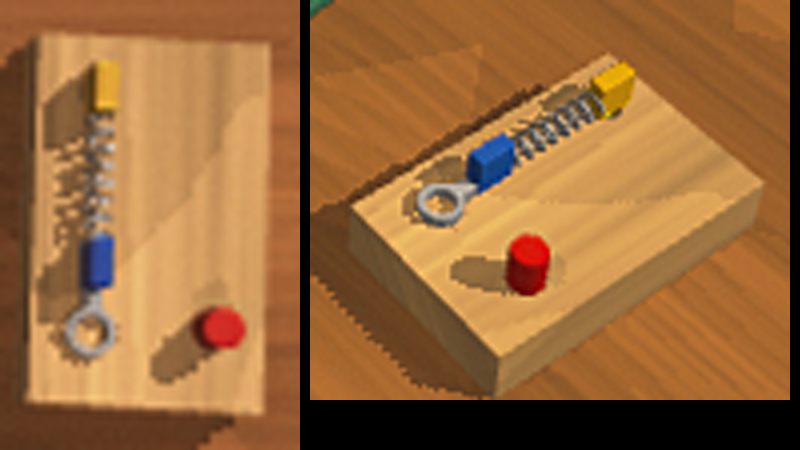

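View pics/c3.png

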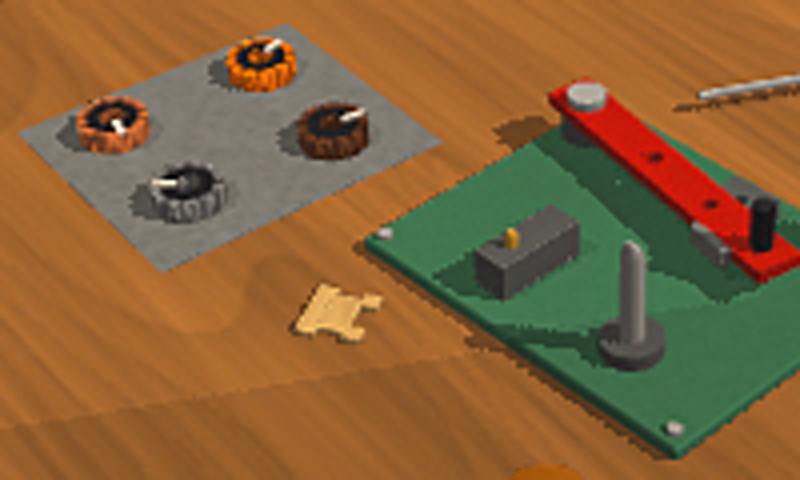

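Run:
```python
from h import *
T=lambda x,y:((x+.5)/4-.5+135,(y+.5)/4-.5+145)
S=lambda x,y:((x+.5)/4-.5+130,(y+.5)/4-.5+155)
B=lambda x,y:((x+.5)/6-.5+365,(y+.5)/6-.5+185)
C=lambda x,y:((x-310+.5)/4-.5+300,(y+.5)/4-.5+265)
f=lambda c,p,z:(onz(c,p,z)*1000).round(1)[:2]
L=[("plateTR",.01,T(711,18),None),("plateBR",.01,T(744,303),None),("plateBL",.01,T(373,344),S(362,243)),("plateTL",.01,T(349,60),None),("plate bottom",.01,None,S(678,455)),
("postfoot",.034,T(497,280),S(510,247)),("posttip",.044,T(496,272),S(511,231)),("hook",.034,T(479,103),S(655,157)),("pinhole",.034,T(562,109),S(710,205)),("knobtop",.064,T(634,101),S(764,202)),
("pivotcap",.038,T(372,95),S(587,95)),("spindletop",.082,T(634,246),S(630,245)),("flange",.02,T(634,261),S(632,345)),("bosshole",.026,T(563,76),None),
("d_or",.014,T(87,270),S(262,57)),("d_br",.014,T(222,276),S(336,123)),("d_red",.014,T(80,432),S(112,118)),("d_gr",.014,T(213,431),S(187,182)),
("pinheadtop",.052,B(222,327),C(530,246)),("yellowtop",.052,B(108,86),C(613,81)),("bluetop",.052,B(99,260),C(489,152)),("eye",.036,B(90,331),C(441,203)),
("blkTL",.03,B(38,37),None),("blkTR",.03,B(270,43),C(608,53)),("blkBR",.03,B(265,410),C(764,183)),("blkBL",.03,B(28,400),C(350,207))]
for n,z,a,b in L:
    print(n,a and f("top",a,z),b and f("side",b,z), (tri(a,b)*1000).round(1) if a and b else "")
```

```text
plateTR [686.7 -90.6] None 
plateBR [ 492.9 -109.4] None 
plateBL [467.9 137.8] [464.2 135.6] [467.3 138.9   6.4]
plateTL [661.1 155.5] None 
plate bottom None [ 490.7 -111.4] 
postfoot [507.7  52.9] [510.3  53.8] [508.2  52.3  36. ]
posttip [512.   52.7] [512.   54.7] [511.4  52.9  45.5]
hook [625.2  64.6] [628.   66.4] [625.1  64.1  36.6]
pinhole [620.5   9.8] [621.9  11.1] [620.3   9.6  35.6]
knobtop [618.9 -37.5] [619.8 -34.2] [617.8 -37.   66.8]
pivotcap [630.6 134.9] [634.2 137.6] [630.4 134.   41.5]
spindletop [523.7 -36.3] [524.2 -32.9] [522.7 -35.9  84.7]
flange [520.7 -36.6] [519.9 -40.4] [521.7 -37.1  16.6]
bosshole [644.4   9.3] None 
d_or [519.  329.9] [520.8 333.8] [518.4 328.8  17.5]
d_br [514.1 238.7] [516.5 240.7] [514.2 237.8  16.6]
d_red [411.2 331.6] [411.8 334.7] [410.8 331.   16.4]
d_gr [411.1 242.9] [413.9 246.6] [411.4 241.7  18.1]
pinheadtop [ 440.6 -308.8] [ 443.3 -307.5] [ 441.  -308.5   54.6]
yellowtop [ 543.1 -264.8] [ 542.6 -265.4] [ 543.2 -265.    51.3]
bluetop [ 469.2 -258.4] [ 467.4 -259.2] [ 468.9 -258.5   50.4]
eye [ 439.7 -257.3] [ 440.6 -257.5] [ 440.  -257.5   36.4]
blkTL [ 567.9 -240.6] None 
blkTR [ 564.1 -340.8] [ 572.2 -239. ] [ 530.8 -297.7  112.9]
blkBR [ 405.6 -331.9] [ 565.6 -339.5] [ 442.7 -346.5  125.8]
blkBL [ 410.6 -231.2] [ 411.4 -229.7] [ 410.5 -230.8   31.7]
```

Request:
move_arm([
  [18.6,29.6,-7,0,0,-1],
  [18.6,29.6,-7,0,0,-1],
  [18.6,29.6,-7,0,0,-1],
  [18.6,29.6,-7,0,0,-1],
  [18.6,29.6,-7,0,0,-1],
], claw=0, squeeze=20)

```text
t: 1.92
eef_pos: [0.3411, -0.4785, 0.3695]
ee_rot: [-3.141, 0.0, -2.854]
force: [1.1, -0.6, -0.2]
width: 0.0879
```

Request:
move_arm([
  [18.6,29.6,-7,0,0,-1],
  [18.6,29.6,-7,0,0,-1],
  [18.6,29.6,-7,0,0,-1],
  [18.6,29.6,-7,0,0,-1],
  [18.6,29.6,-7,0,0,-1],
])

```text
t: 2.33
eef_pos: [0.4343, -0.3303, 0.3347]
ee_rot: [-3.141, 0.001, -2.941]
force: [0.6, -1.1, 0.7]
width: 0.0875
```

Request:
move_arm([
  [18.6,29.6,-7,0,0,-1],
  [18.6,29.6,-7,0,0,-1],
  [18.6,29.6,-7,0,0,-1],
  [18.6,29.6,-7,0,0,-1],
  [18.6,29.6,-7,0,0,-1],
])

```text
t: 2.75
eef_pos: [0.5274, -0.1822, 0.2997]
ee_rot: [-3.141, 0.001, -3.028]
force: [0.6, -0.1, -0.3]
width: 0.088
```

Request:
move_arm([
  [18.6,29.6,-7,0,0,-1],
  [18.6,29.6,-7,0,0,-1],
  [18.6,29.6,-7,0,0,-1],
  [18.6,29.6,-7,0,0,-1],
  [18.6,29.6,-7,0,0,-1],
])

```text
t: 3.17
eef_pos: [0.6205, -0.0342, 0.2645]
ee_rot: [-3.142, 0.0, -3.115]
force: [-0.6, -0.3, 0.7]
width: 0.0877
```

Request:
move_arm([
  [0,0,0,0,0,0],
  [0,0,0,0,0,0],
  [0,0,0,0,0,0],
  [0,0,0,0,0,0],
  [0,0,0,0,0,0],
])

```text
t: 3.58
eef_pos: [0.6193, -0.0368, 0.2651]
ee_rot: [3.142, 0.0, -3.116]
force: [0.3, 0.1, -0.4]
width: 0.0878
```

Request:
move_arm([
  [0,0,-16,0,0,0],
  [0,0,-16,0,0,0],
  [0,0,-16,0,0,0],
  [0,0,0,0,0,0],
  [0,0,0,0,0,0],
])

```text
t: 4.0
eef_pos: [0.6193, -0.0367, 0.2165]
ee_rot: [-3.141, -0.001, -3.116]
force: [-0.2, -0.3, 0.1]
width: 0.0878
```

Request:
move_arm([
  [0,0,0,0,0,0],
  [0,0,0,0,0,0],
  [0,0,0,0,0,0],
  [0,0,0,0,0,0],
  [0,0,0,0,0,0],
], claw=255, squeeze=15)

```text
t: 4.42
eef_pos: [0.6198, -0.0359, 0.2172]
ee_rot: [3.141, 0.001, -3.115]
force: [-0.8, 0.2, -0.1]
width: 0.0598
```

Request:
move_arm([
  [0,0,0,0,0,0],
  [0,0,0,0,0,0],
  [0,0,0,0,0,0],
  [0,0,0,0,0,0],
  [0,0,0,0,0,0],
])

```text
t: 4.83
eef_pos: [0.6197, -0.0359, 0.2166]
ee_rot: [-3.142, -0.0, -3.115]
force: [0.1, 0.4, -0.6]
width: 0.0262
```

Request:
move_arm([
  [0,0,0,0,0,0],
  [0,0,0,0,0,0],
  [0,0,0,0,0,0],
  [0,0,0,0,0,0],
  [0,0,0,0,0,0],
])

```text
t: 5.25
eef_pos: [0.6194, -0.0368, 0.2166]
ee_rot: [-3.14, -0.001, -3.115]
force: [-0.4, -5.5, 0.0]
width: 0.0134
```

Request:
move_arm([
  [6,0,0,0,0,0],
  [6,0,0,0,0,0],
  [5,0,0,0,0,0],
  [4,0,0,0,0,0],
  [3,0,0,0,0,0],
])

```text
t: 5.67
eef_pos: [0.6433, -0.0372, 0.2166]
ee_rot: [-3.14, -0.002, -3.115]
force: [-3.6, -6.4, 2.5]
width: 0.0135
```

Request:
move_arm([
  [1,0,0,0,0,0],
  [1,0,0,0,0,0],
  [1,0,0,0,0,0],
  [0,0,0,0,0,0],
  [0,0,0,0,0,0],
])

```text
t: 6.08
eef_pos: [0.6463, -0.0371, 0.2166]
ee_rot: [-3.14, -0.002, -3.115]
force: [-0.6, -6.7, 1.1]
width: 0.0134
```

Request:
move_arm([
  [1,0,0,0,0,0],
  [1,0,0,0,0,0],
  [0,0,0,0,0,0],
  [0,0,0,0,0,0],
  [0,0,0,0,0,0],
])

```text
t: 6.5
eef_pos: [0.6482, -0.0369, 0.2166]
ee_rot: [-3.14, -0.002, -3.115]
force: [-0.4, -5.3, 1.3]
width: 0.0134
```

Request:
move_arm([
  [1,0,0,0,0,0],
  [1,0,0,0,0,0],
  [0,0,0,0,0,0],
  [0,0,0,0,0,0],
  [0,0,0,0,0,0],
])

```text
t: 6.92
eef_pos: [0.6503, -0.0368, 0.2166]
ee_rot: [-3.14, -0.002, -3.115]
force: [-1.2, -5.5, 1.1]
width: 0.0137
```

Request:
move_arm([
  [1,0,0,0,0,0],
  [0,0,0,0,0,0],
  [0,0,0,0,0,0],
  [0,0,0,0,0,0],
  [0,0,0,0,0,0],
])

```text
t: 7.33
eef_pos: [0.6513, -0.0368, 0.2166]
ee_rot: [-3.14, -0.002, -3.115]
force: [-1.5, -5.4, 1.9]
width: 0.0137
```

Request:
move_arm([
  [1,0,0,0,0,0],
  [0,0,0,0,0,0],
  [0,0,0,0,0,0],
  [0,0,0,0,0,0],
  [0,0,0,0,0,0],
])

```text
t: 7.75
eef_pos: [0.6523, -0.0367, 0.2166]
ee_rot: [-3.141, -0.001, -3.115]
force: [-0.2, -5.6, 1.6]
width: 0.0135
```

Request:
move_arm([
  [1,0,0,0,0,0],
  [0,0,0,0,0,0],
  [0,0,0,0,0,0],
  [0,0,0,0,0,0],
  [0,0,0,0,0,0],
])

```text
t: 8.17
eef_pos: [0.6533, -0.0366, 0.2166]
ee_rot: [-3.141, -0.001, -3.115]
force: [-1.6, -5.9, 2.1]
width: 0.0138
```

Run:
```python
from h import *
import cv2
im=arm.grab_frame("top");cv2.imwrite("pics/top1.png",im[:,:,::-1])
s=arm.grab_frame("side")
u=lambda i:cv2.resize(i[:,:,::-1],None,fx=4,fy=4,interpolation=cv2.INTER_CUBIC)
o=np.zeros((600,800,3),np.uint8);o[:280,:480]=u(im[145:215,215:335]);o[290:590,:600]=u(s[160:235,250:400])
cv2.imwrite("pics/c4.png",o)
for t in("pin_hole","hook_hole"):see(t,.034)
```

```text
pin_hole top 0.79 [271.5 161.6] [648.2  19.2]
pin_hole top 0.37 [291.9 159.2] [653.9 -34.8]
pin_hole side 0.58 [315.  202.3] [645.    9.5]
pin_hole side 0.54 [354.7 329.6] [ 449.7 -303.9]
hook_hole side 0.72 [293.9 193. ] [631.2  68.2]
```

View pics/c4.png

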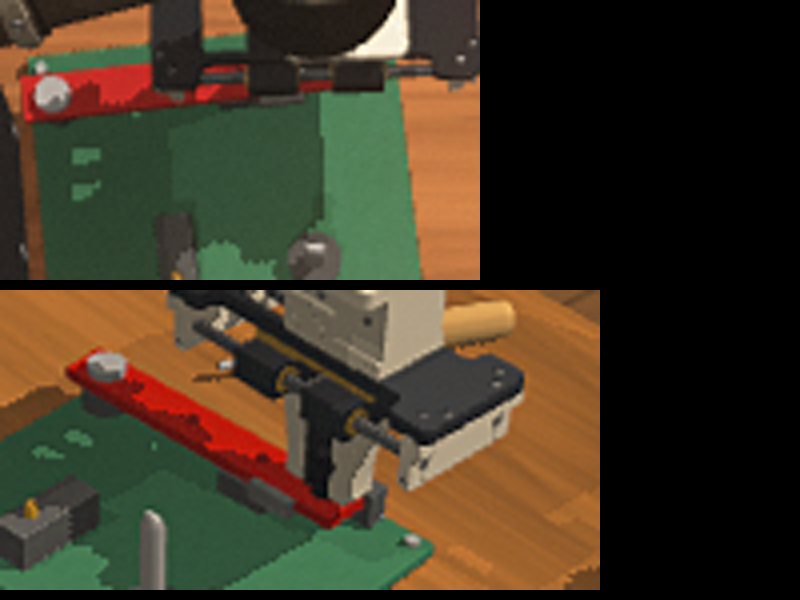

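Request:
move_arm([
  [1,0,0,0,0,0],
  [1,0,0,0,0,0],
  [0,0,0,0,0,0],
  [0,0,0,0,0,0],
  [0,0,0,0,0,0],
], squeeze=30)

```text
t: 8.88
eef_pos: [0.6541, -0.0366, 0.2165]
ee_rot: [-3.141, -0.004, -3.115]
force: [-7.2, -4.1, 6.1]
width: 0.0133
```

Request:
move_arm([
  [1,0,0,0,0,0],
  [1,0,0,0,0,0],
  [0,0,0,0,0,0],
  [0,0,0,0,0,0],
  [0,0,0,0,0,0],
])

```text
t: 9.3
eef_pos: [0.6547, -0.0366, 0.2164]
ee_rot: [-3.141, -0.008, -3.115]
force: [-12.8, -1.4, 11.5]
width: 0.0131
```

Request:
move_arm([
  [-2,0,0,0,0,0],
  [-1,0,0,0,0,0],
  [0,0,0,0,0,0],
  [0,0,0,0,0,0],
  [0,0,0,0,0,0],
], claw=0)

```text
t: 9.72
eef_pos: [0.655, -0.0356, 0.2166]
ee_rot: [3.141, 0.0, -3.115]
force: [-0.7, -0.2, 0.2]
width: 0.0411
```

Request:
move_arm([
  [0,0,12,0,0,0],
  [0,0,20,0,0,0],
  [0,0,20,0,0,0],
  [0,0,20,0,0,0],
  [0,0,10,0,0,0],
])

```text
t: 10.13
eef_pos: [0.6555, -0.0358, 0.3023]
ee_rot: [3.141, 0.004, -3.114]
force: [0.8, 0.1, 0.8]
width: 0.0744
```

Request:
move_arm([
  [-10.6,-13.5,0,0,0,-4.285],
  [-10.6,-13.5,0,0,0,-4.285],
  [-10.6,-13.5,0,0,0,-4.285],
  [-10.6,-13.5,0,0,0,-4.285],
  [-10.6,-13.5,0,0,0,-4.285],
])

```text
t: 10.55
eef_pos: [0.6012, -0.1039, 0.2989]
ee_rot: [3.141, 0.0, 2.791]
force: [-0.0, -0.6, 0.0]
width: 0.0873
```

Request:
move_arm([
  [-10.6,-13.5,0,0,0,-4.285],
  [-10.6,-13.5,0,0,0,-4.285],
  [-10.6,-13.5,0,0,0,-4.285],
  [-10.6,-13.5,0,0,0,-4.285],
  [-10.6,-13.5,0,0,0,-4.285],
])

```text
t: 10.97
eef_pos: [0.5481, -0.1714, 0.2989]
ee_rot: [3.141, 0.0, 2.417]
force: [-0.0, -0.3, -0.1]
width: 0.0875
```

Request:
move_arm([
  [-10.6,-13.5,0,0,0,-4.285],
  [-10.6,-13.5,0,0,0,-4.285],
  [-10.6,-13.5,0,0,0,-4.285],
  [-10.6,-13.5,0,0,0,-4.285],
  [-10.6,-13.5,0,0,0,-4.285],
])

```text
t: 11.38
eef_pos: [0.4951, -0.239, 0.299]
ee_rot: [3.141, 0.0, 2.043]
force: [0.1, -0.1, -0.4]
width: 0.0878
```

Request:
move_arm([
  [-10.6,-13.5,0,0,0,-4.285],
  [-10.6,-13.5,0,0,0,-4.285],
  [-10.6,-13.5,0,0,0,-4.285],
  [-10.6,-13.5,0,0,0,-4.285],
  [-10.6,-13.5,0,0,0,-4.285],
])

```text
t: 11.8
eef_pos: [0.4422, -0.3065, 0.299]
ee_rot: [3.141, 0.0, 1.669]
force: [0.9, 0.3, -0.7]
width: 0.0876
```

Run:
```python
from h import *
import cv2
s=arm.get_state();print(s["q"].round(3),s["eef_pos"].round(4),s["ee_rot"].round(3))
im=arm.grab_frame("top");cv2.imwrite("pics/top2.png",im[:,:,::-1])
s=arm.grab_frame("side");cv2.imwrite("pics/side2.png",s[:,:,::-1])
u=lambda i:cv2.resize(i[:,:,::-1],None,fx=5,fy=5,interpolation=cv2.INTER_CUBIC)
o=np.zeros((600,800,3),np.uint8);o[:225,:500]=u(im[150:195,220:320]);o[235:585,:600]=u(s[165:235,245:365])
cv2.imwrite("pics/c5.png",o)
for t in("pin_hole","hook_hole"):see(t,.034)
see("presser_knob",.049)
```

```text
[-0.242  0.23  -0.433 -0.    -0.907 -2.802] [ 0.4422 -0.3065  0.299 ] [3.141 0.    1.669]
pin_hole top 0.93 [271.8 159.4] [654.1  18.4]
pin_hole side 0.77 [316.  202.5] [646.2   7.5]
hook_hole top 0.76 [250.  165.5] [638.4  76.2]
hook_hole side 0.57 [294.5 192.4] [633.9  69.2]
hook_hole side 0.33 [258.  217.8] [508.7  48.6]
presser_knob top 0.58 [293.5 159. ] [650.8 -38.9]
presser_knob side 0.84 [330.6 204.1] [653.6 -32. ]
presser_knob side 0.68 [287.6 237.7] [505.  -57.6]
```

View pics/c5.png

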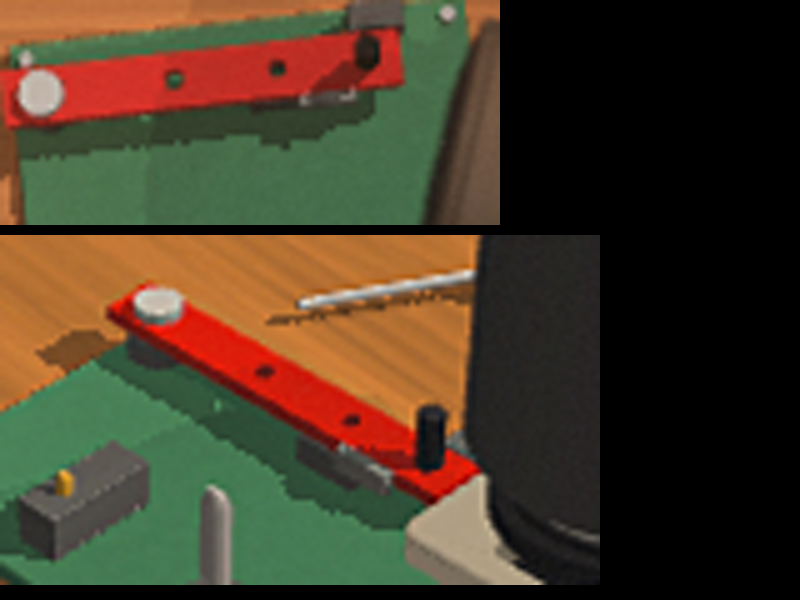

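Run:
```python
from h import *
T=lambda x,y:((x+.5)/5-.5+220,(y+.5)/5-.5+150)
S=lambda x,y:((x+.5)/5-.5+245,(y+.5)/5-.5+165)
f=lambda c,p,z:(onz(c,p,z)*1000).round(1)[:2]
for n,z,a,b in [("pin",.034,T(278,68),S(351,185)),("hook",.034,T(175,79),S(264,136)),("cap",.04,T(40,92),S(158,66)),("knob",.064,T(369,40),S(431,174)),("bosspost",.044,None,S(64,239))]:
    print(n,a and f("top",a,z),f("side",b,z), (tri(a,b)*1000).round(1) if a else "")
```

```text
pin [643.7   9.5] [646.4  11.8] [643.4   9.1  36.9]
hook [638.6  64. ] [640.8  66.6] [638.   63.7  36.9]
cap [631.2 134.7] [633.6 137.5] [630.7 134.1  43.1]
knob [650.9 -38.5] [651.6 -33.4] [648.8 -37.7  68.1]
bosspost None [512.   54.6]
```

Request:
move_arm([
  [-0.3,-0.8,-6,0,0,7.16],
  [0,0,-6,0,0,7.16],
  [0,0,-6,0,0,7.16],
  [0,0,-6,0,0,7.16],
  [0,0,-6,0,0,7.16],
])

```text
t: 12.62
eef_pos: [0.4428, -0.3062, 0.2684]
ee_rot: [3.142, 0.0, 2.305]
force: [-0.3, 0.5, -0.3]
width: 0.0879
```

Request:
move_arm([
  [0,0,0,0,0,7.16],
  [0,0,0,0,0,7.16],
  [0,0,0,0,0,7.16],
  [0,0,0,0,0,7.16],
  [0,0,0,0,0,7.16],
])

```text
t: 13.03
eef_pos: [0.4429, -0.3062, 0.2686]
ee_rot: [3.142, -0.0, 2.93]
force: [0.7, -0.4, -0.1]
width: 0.0876
```

Request:
move_arm([
  [0,0,0,0,0,7.16],
  [0,0,0,0,0,7.16],
  [0,0,0,0,0,7.16],
  [0,0,0,0,0,7.16],
  [0,0,0,0,0,7.16],
])

```text
t: 13.45
eef_pos: [0.4429, -0.3062, 0.2686]
ee_rot: [3.142, -0.0, -2.728]
force: [-1.2, 0.2, -0.8]
width: 0.0876
```

Request:
move_arm([
  [0,0,0,0,0,7.16],
  [0,0,0,0,0,7.16],
  [0,0,0,0,0,7.16],
  [0,0,0,0,0,7.16],
  [0,0,0,0,0,7.16],
])

```text
t: 13.87
eef_pos: [0.4429, -0.3062, 0.2686]
ee_rot: [3.142, 0.0, -2.104]
force: [-0.5, 0.1, 0.4]
width: 0.0876
```

Request:
move_arm([
  [0,0,0,0,0,7.16],
  [0,0,0,0,0,7.16],
  [0,0,0,0,0,7.16],
  [0,0,0,0,0,7.16],
  [0,0,0,0,0,7.16],
])

```text
t: 14.28
eef_pos: [0.4429, -0.3062, 0.2686]
ee_rot: [3.142, 0.0, -1.479]
force: [-0.5, -0.9, 0.4]
width: 0.0878
```

Request:
move_arm([
  [0,0,-12,0,0,1],
  [0,0,-12,0,0,0],
  [0,0,-12,0,0,0],
  [0,0,-12,0,0,0],
  [0,0,-10,0,0,0],
])

```text
t: 14.7
eef_pos: [0.4427, -0.3062, 0.2099]
ee_rot: [3.141, 0.0, -1.468]
force: [0.2, -0.6, -0.5]
width: 0.088
```

Request:
move_arm([
  [-0.7,-2,1,0,0,0],
  [0,0,0,0,0,0],
  [0,0,0,0,0,0],
  [0,0,0,0,0,0],
  [0,0,0,0,0,0],
], claw=255, squeeze=25)

```text
t: 15.12
eef_pos: [0.4418, -0.3087, 0.2122]
ee_rot: [-3.141, -0.0, -1.469]
force: [0.1, 0.1, 0.3]
width: 0.0599
```

Request:
move_arm([
  [0,0,0,0,0,0],
  [0,0,0,0,0,0],
  [0,0,0,0,0,0],
  [0,0,0,0,0,0],
  [0,0,0,0,0,0],
])

```text
t: 15.53
eef_pos: [0.4417, -0.3087, 0.2117]
ee_rot: [-3.142, -0.0, -1.469]
force: [0.6, 0.3, 0.0]
width: 0.0269
```

Request:
move_arm([
  [0,0,0,0,0,0],
  [0,0,0,0,0,0],
  [0,0,0,0,0,0],
  [0,0,0,0,0,0],
  [0,0,0,0,0,0],
])

```text
t: 15.95
eef_pos: [0.4417, -0.3087, 0.2117]
ee_rot: [3.142, 0.0, -1.469]
force: [-0.3, 0.8, 0.6]
width: 0.0174
```

Request:
move_arm([
  [0,0,10,0,0,0],
  [0,0,15,0,0,0],
  [0,0,15,0,0,0],
  [0,0,15,0,0,0],
  [0,0,15,0,0,0],
])

```text
t: 16.37
eef_pos: [0.4416, -0.3087, 0.2831]
ee_rot: [-3.141, -0.0, -1.469]
force: [-0.0, -0.2, 0.4]
width: 0.017
```

Run:
```python
from h import *
import cv2
s=arm.get_state();print(s["q"].round(3),s["eef_pos"].round(4),s["force"].round(1),s["width"])
im=arm.grab_frame("top");s=arm.grab_frame("side")
def red(i):
    h=cv2.cvtColor(i,cv2.COLOR_RGB2HSV); m=((h[...,0]<6)|(h[...,0]>174))&(h[...,1]>190)&(h[...,2]>90)
    n,l,st,c=cv2.connectedComponentsWithStats(m.astype(np.uint8))
    return [(c[k].round(1),st[k][:5]) for k in range(1,n) if st[k][4]>15]
print(red(im));print(red(s))
p=arm.get_state()["eef_pos"]; 
for c in("top","side"): print(proj(c,[p[0],p[1],p[2]-.178+.011-.003]).round(1))
```

```text
[-0.246  0.25  -0.45   0.    -0.87   0.348] [ 0.4416 -0.3087  0.2831] [-0.  -0.2  0.4] 0.016986733848653957
[(array([261.5, 165.1]), array([220, 156,  80,  20, 747], dtype=int32)), (array([550.8, 197.4]), array([539, 194,  21,   8,  55], dtype=int32)), (array([551.9, 267.4]), array([543, 266,  17,   5,  60], dtype=int32))]
[(array([303.9, 196.9]), array([267, 177,  72,  43, 676], dtype=int32)), (array([362.2, 304.4]), array([361, 300,   4,  10,  28], dtype=int32))]
[409.3 237.5]
[358.5 302.2]
```

Request:
move_arm([
  [13.6,21.3,4,0,0,0],
  [13.6,21.3,4,0,0,0],
  [13.6,21.3,4,0,0,0],
  [13.6,21.3,4,0,0,0],
  [13.6,21.3,4,0,0,0],
])

```text
t: 16.88
eef_pos: [0.5099, -0.2011, 0.3018]
ee_rot: [3.141, 0.0, -1.469]
force: [0.4, -0.8, 0.9]
width: 0.0169
```

Request:
move_arm([
  [13.6,21.3,0,0,0,0],
  [13.6,21.3,0,0,0,0],
  [13.6,21.3,0,0,0,0],
  [13.6,21.3,0,0,0,0],
  [13.6,21.3,0,0,0,0],
])

```text
t: 17.3
eef_pos: [0.578, -0.0945, 0.3015]
ee_rot: [3.141, 0.0, -1.469]
force: [1.1, -0.5, -1.3]
width: 0.0173
```

Request:
move_arm([
  [13.6,21.3,-3,0,0,0],
  [13.6,21.3,-8,0,0,0],
  [13.6,21.3,-8,0,0,0],
  [13.6,21.3,-8,0,0,0],
  [13.0,21.1,-8,0,0,0],
])

```text
t: 17.72
eef_pos: [0.6455, 0.0117, 0.266]
ee_rot: [3.141, -0.0, -1.469]
force: [1.0, -1.7, 0.4]
width: 0.0169
```

Request:
move_arm([
  [0,0,-10,0,0,0],
  [0,0,-5,0,0,0],
  [0,0,-3,0,0,0],
  [0,0,0,0,0,0],
  [0,0,0,0,0,0],
])

```text
t: 18.13
eef_pos: [0.6448, 0.0098, 0.2489]
ee_rot: [3.141, -0.0, -1.47]
force: [-0.8, -0.8, -0.6]
width: 0.0172
```

Request:
move_arm([
  [0,0,-3,0,0,0],
  [0,0,-2,0,0,0],
  [0,0,-1,0,0,0],
  [0,0,0,0,0,0],
  [0,0,0,0,0,0],
])

```text
t: 18.55
eef_pos: [0.6451, 0.0105, 0.2428]
ee_rot: [-3.141, 0.0, -1.469]
force: [0.1, 0.1, -0.8]
width: 0.017
```

Run:
```python
from h import *
import cv2
s=arm.get_state();print(s["eef_pos"].round(4),s["force"].round(1),s["moment"].round(2))
im=arm.grab_frame("top");s=arm.grab_frame("side")
u=lambda i:cv2.resize(i[:,:,::-1],None,fx=7,fy=7,interpolation=cv2.INTER_CUBIC)
o=np.zeros((600,800,3),np.uint8);o[:580,:400]=u(s[150:232,290:347])[:580,:400] if 0 else u(s[150:233,290:350])[:580,:400]
o[:420,405:800]=u(im[140:200,240:300])[:420,:395]
cv2.imwrite("pics/c6.png",o)
```

```text
[0.6451 0.0105 0.2428] [ 0.1  0.1 -0.8] [0.01 0.09 0.02]
```

View pics/c6.png

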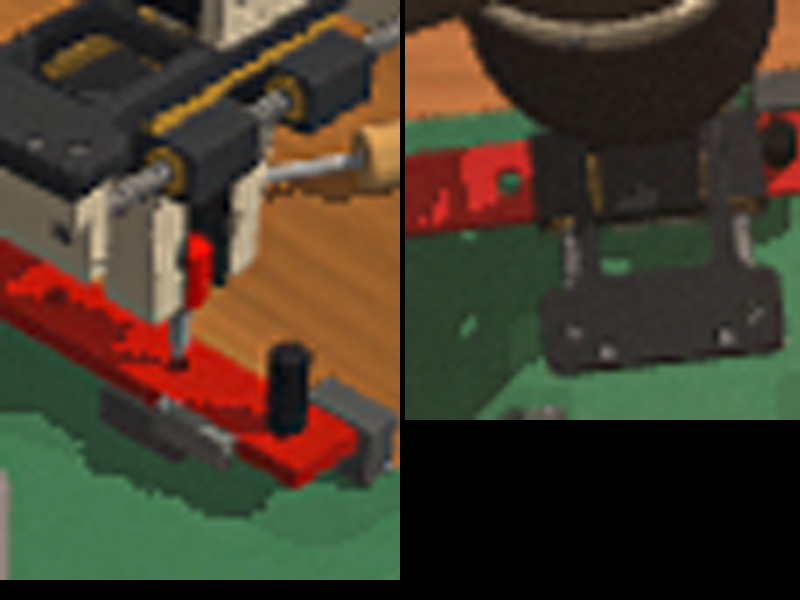

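Request:
move_arm([
  [0,0,-3,0,0,0],
  [0,0,-3,0,0,0],
  [0,0,-2,0,0,0],
  [0,0,0,0,0,0],
  [0,0,0,0,0,0],
])

```text
t: 19.07
eef_pos: [0.6451, 0.0106, 0.2344]
ee_rot: [3.141, -0.0, -1.469]
force: [0.3, -0.7, -0.5]
width: 0.0172
```

Request:
move_arm([
  [0,0,-2,0,0,0],
  [0,0,-2,0,0,0],
  [0,0,-1,0,0,0],
  [0,0,0,0,0,0],
  [0,0,0,0,0,0],
])

```text
t: 19.48
eef_pos: [0.6451, 0.0106, 0.2295]
ee_rot: [3.141, 0.0, -1.469]
force: [-0.4, 1.4, -1.5]
width: 0.0171
```

Request:
move_arm([
  [0,0,-2,0,0,0],
  [0,0,-2,0,0,0],
  [0,0,-2,0,0,0],
  [0,0,-2,0,0,0],
  [0,0,0,0,0,0],
])

```text
t: 19.9
eef_pos: [0.645, 0.0107, 0.2211]
ee_rot: [3.141, 0.0, -1.469]
force: [-1.4, 1.7, -1.0]
width: 0.0172
```

Request:
move_arm([
  [0,0,-2,0,0,0],
  [0,0,-1.5,0,0,0],
  [0,0,-1,0,0,0],
  [0,0,0,0,0,0],
  [0,0,0,0,0,0],
])

```text
t: 20.32
eef_pos: [0.6451, 0.0106, 0.2169]
ee_rot: [3.141, 0.0, -1.469]
force: [-1.1, 2.2, -0.7]
width: 0.0175
```

Request:
move_arm([
  [0,0,-1,0,0,0],
  [0,0,0,0,0,0],
  [0,0,0,0,0,0],
  [0,0,0,0,0,0],
  [0,0,0,0,0,0],
], claw=0)

```text
t: 20.73
eef_pos: [0.6452, 0.0105, 0.2163]
ee_rot: [-3.141, -0.0, -1.469]
force: [0.0, -0.0, 0.7]
width: 0.0451
```

Request:
move_arm([
  [0,0,10,0,0,0],
  [0,0,20,0,0,0],
  [0,0,25,0,0,0],
  [0,0,25,0,0,0],
  [0,0,5,0,0,0],
])

```text
t: 21.15
eef_pos: [0.6464, 0.0107, 0.3068]
ee_rot: [-3.135, -0.0, -1.468]
force: [0.6, -0.4, 1.1]
width: 0.0782
```

Request:
move_arm([
  [-6.8,-18.4,0,0,0,5.31],
  [-6.8,-18.4,0,0,0,5.31],
  [-6.8,-18.4,0,0,0,5.31],
  [-6.8,-18.4,0,0,0,5.31],
  [-6.8,-18.4,0,0,0,5.31],
])

```text
t: 21.57
eef_pos: [0.6107, -0.0822, 0.3019]
ee_rot: [-3.141, -0.0, -1.001]
force: [0.2, -0.1, 0.6]
width: 0.0877
```

Request:
move_arm([
  [-6.8,-18.4,0,0,0,5.31],
  [-6.8,-18.4,0,0,0,5.31],
  [-6.8,-18.4,0,0,0,5.31],
  [-6.8,-18.4,0,0,0,5.31],
  [-6.8,-18.4,0,0,0,5.31],
])

```text
t: 21.98
eef_pos: [0.5767, -0.1743, 0.3019]
ee_rot: [-3.141, -0.001, -0.538]
force: [0.2, -0.2, -0.4]
width: 0.0875
```

Request:
move_arm([
  [-6.8,-18.4,0,0,0,5.31],
  [-6.8,-18.4,0,0,0,5.31],
  [-6.8,-18.4,0,0,0,5.31],
  [-6.8,-18.4,0,0,0,5.31],
  [-6.8,-18.4,0,0,0,5.31],
])

```text
t: 22.4
eef_pos: [0.5427, -0.2663, 0.3019]
ee_rot: [3.141, -0.001, -0.074]
force: [0.6, 0.2, 0.0]
width: 0.0876
```

Request:
move_arm([
  [0,0,-20,0,0,0],
  [0,0,-20,0,0,0],
  [0,0,-20,0,0,0],
  [0,0,-5,0,0,0],
  [0,0,0,0,0,0],
])

```text
t: 22.82
eef_pos: [0.5426, -0.2653, 0.2351]
ee_rot: [-3.141, 0.003, -0.079]
force: [-0.2, 0.5, 0.3]
width: 0.0875
```

Run:
```python
from h import *
import cv2
s=arm.get_state();print(s["q"].round(3),s["eef_pos"].round(4),s["ee_rot"].round(3))
im=arm.grab_frame("top");s=arm.grab_frame("side")
def col(i,lo,hi,smin=190,vmin=90):
    h=cv2.cvtColor(i,cv2.COLOR_RGB2HSV); m=(h[...,0]>=lo)&(h[...,0]<=hi)&(h[...,1]>smin)&(h[...,2]>vmin)
    n,l,st,c=cv2.connectedComponentsWithStats(m.astype(np.uint8))
    return [(c[k].round(1),st[k][:5]) for k in range(1,n) if st[k][4]>8]
for n,i in(("top",im),("side",s)):
  cv2.imwrite(f"pics/{n}3.png",i[:,:,::-1])
  print("yel",n,col(i,22,30));print("blue",n,col(i,105,125))
see("pin_head",.045)
see("hook_lug",.041);see("eye_lug",.041)
```

```text
[-0.132  0.402 -0.352 -0.    -0.82   1.624] [ 0.5426 -0.2653  0.2351] [-3.141e+00  3.000e-03 -7.900e-02]
yel top []
blue top []
yel side [(array([375.4, 283.8]), array([371, 281,  10,   7,  41], dtype=int32))]
blue side [(array([343.7, 304.2]), array([340, 299,  11,  12,  46], dtype=int32))]
pin_head top 0.65 [424.2 280. ] [ 338.  -362.9]
pin_head side 0.5 [335.2 401.2] [ 322.8 -383.6]
pin_head side 0.44 [315.  195.3] [653.   18.9]
hook_lug side 0.58 [372.3 289.5] [ 538.1 -263.5]
eye_lug top 0.62 [382.  229.3] [ 466.2 -263.2]
eye_lug side 0.91 [346.8 304.9] [ 474.5 -259.5]
```

Request:
move_arm([
  [0,0,-12,0,0,0],
  [0,0,-8,0,0,0],
  [0,0,-4,0,0,0],
  [0,0,0,0,0,0],
  [0,0,0,0,0,0],
], claw=255, squeeze=45)

```text
t: 23.63
eef_pos: [0.5431, -0.2654, 0.212]
ee_rot: [3.142, 0.001, -0.079]
force: [0.2, -0.0, -0.3]
width: 0.06
```

Request:
move_arm([
  [0,0,0,0,0,0],
  [0,0,0,0,0,0],
  [0,0,0,0,0,0],
  [0,0,0,0,0,0],
  [0,0,0,0,0,0],
])

```text
t: 24.05
eef_pos: [0.5432, -0.2654, 0.2124]
ee_rot: [3.142, -0.0, -0.079]
force: [0.3, -0.7, -0.5]
width: 0.0265
```

Request:
move_arm([
  [0,0,0,0,0,0],
  [0,0,0,0,0,0],
  [0,0,0,0,0,0],
  [0,0,0,0,0,0],
  [0,0,0,0,0,0],
])

```text
t: 24.47
eef_pos: [0.5431, -0.2654, 0.2122]
ee_rot: [3.142, -0.0, -0.079]
force: [-0.6, 0.2, 0.9]
width: 0.0099
```

Request:
move_arm([
  [0,0,6,0,0,0],
  [0,0,8,0,0,0],
  [0,0,8,0,0,0],
  [0,0,12,0,0,0],
  [0,0,16,0,0,0],
])

```text
t: 24.88
eef_pos: [0.5428, -0.2653, 0.2626]
ee_rot: [-3.141, 0.001, -0.079]
force: [0.5, -0.6, -0.9]
width: 0.01
```

Run:
```python
from h import *
import cv2
s=arm.get_state();print(s["q"].round(3),s["eef_pos"].round(4),s["ee_rot"].round(3))
im=arm.grab_frame("top");s=arm.grab_frame("side")
u=lambda i,f:cv2.resize(i[:,:,::-1],None,fx=f,fy=f,interpolation=cv2.INTER_CUBIC)
o=np.zeros((600,800,3),np.uint8);o[:440,:480]=u(s[240:350,300:420],4);o[:400,480:800]=u(s[165:245,280:344],5)
o[445:595,:200]=u(im[150:180,260:300],5);cv2.imwrite("pics/c7.png",o)
```

```text
[-0.132  0.37  -0.326 -0.    -0.876  1.624] [ 0.5428 -0.2653  0.2626] [-3.141e+00  1.000e-03 -7.900e-02]
```

View pics/c7.png

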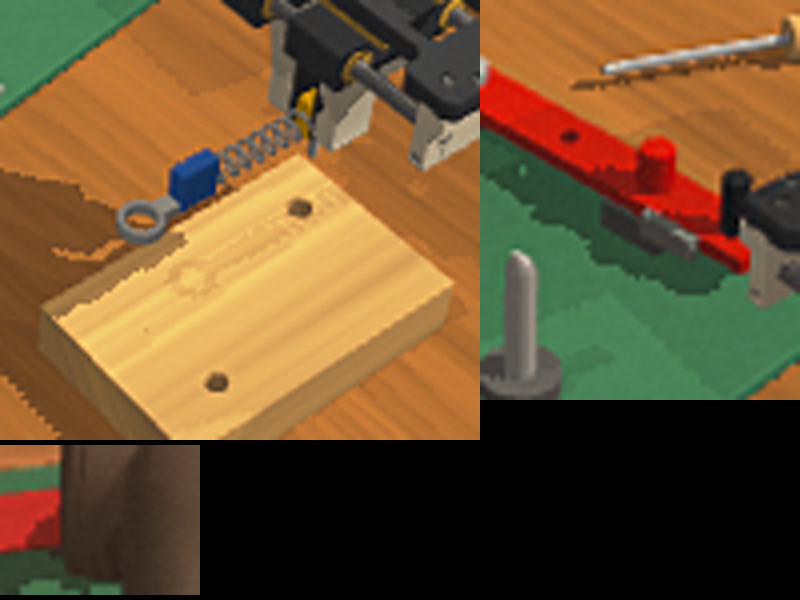

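Run:
```python
from h import *
S=lambda x,y:((x+.5)/4-.5+300,(y+.5)/4-.5+240)
for p in((300,208),(217,382)): print((onz("side",S(*p),.03)*1000).round(1))
# eye / blue now
print((onz("side",S(141,222),.081)*1000).round(1),(onz("side",S(190,170),.103)*1000).round(1))
```

```text
[ 546.  -263.9   30. ]
[ 442.5 -309.3   30. ]
[ 446.9 -253.1   81. ] [ 469.1 -258.5  103. ]
```

Request:
move_arm([
  [6.4,22,9,0,0,0.69],
  [6.4,22,9,0,0,0.69],
  [6.4,22,9,0,0,0.69],
  [6.4,22,9,0,0,0.69],
  [6.4,22,9,0,0,0.69],
])

```text
t: 25.4
eef_pos: [0.5751, -0.1544, 0.3077]
ee_rot: [-3.141, -0.0, -0.018]
force: [0.5, -0.0, -1.4]
width: 0.0098
```

Request:
move_arm([
  [6.4,22,0,0,0,0.69],
  [6.4,22,0,0,0,0.69],
  [6.4,22,0,0,0,0.69],
  [6.4,22,0,0,0,0.69],
  [6.4,22,0,0,0,0.69],
])

```text
t: 25.82
eef_pos: [0.6071, -0.0443, 0.3073]
ee_rot: [-3.141, -0.0, 0.042]
force: [-0.2, -1.1, -0.7]
width: 0.0097
```

Request:
move_arm([
  [6.4,22,0,0,0,0.69],
  [6.4,22,0,0,0,0.69],
  [6.4,22,0,0,0,0.69],
  [6.4,22,0,0,0,0.69],
  [6.4,22,0,0,0,0.69],
])

```text
t: 26.23
eef_pos: [0.6391, 0.0657, 0.3072]
ee_rot: [-3.141, 0.0, 0.102]
force: [-0.3, -0.2, -1.3]
width: 0.0099
```

Request:
move_arm([
  [0,0,-20,0,0,0],
  [0,0,-20,0,0,0],
  [0,0,-15,0,0,0],
  [0,0,-8,0,0,0],
  [0,0,0,0,0,0],
])

```text
t: 26.65
eef_pos: [0.6384, 0.0644, 0.2421]
ee_rot: [3.141, 0.003, 0.102]
force: [-0.0, -0.5, -1.2]
width: 0.0093
```

Run:
```python
from h import *
import cv2
s=arm.get_state();print(s["q"].round(3),s["eef_pos"].round(4),s["ee_rot"].round(3))
im=arm.grab_frame("top");s=arm.grab_frame("side")
u=lambda i,f:cv2.resize(i[:,:,::-1],None,fx=f,fy=f,interpolation=cv2.INTER_CUBIC)
o=np.zeros((600,800,3),np.uint8);o[:480,:480]=u(s[155:235,230:310],6);o[:400,485:800]=u(im[150:230,230:293],5)
cv2.imwrite("pics/c8.png",o)
```

```text
[ 0.404  0.446 -0.257 -0.    -0.872  1.269] [0.6384 0.0644 0.2421] [3.141e+00 3.000e-03 1.020e-01]
```

View pics/c8.png

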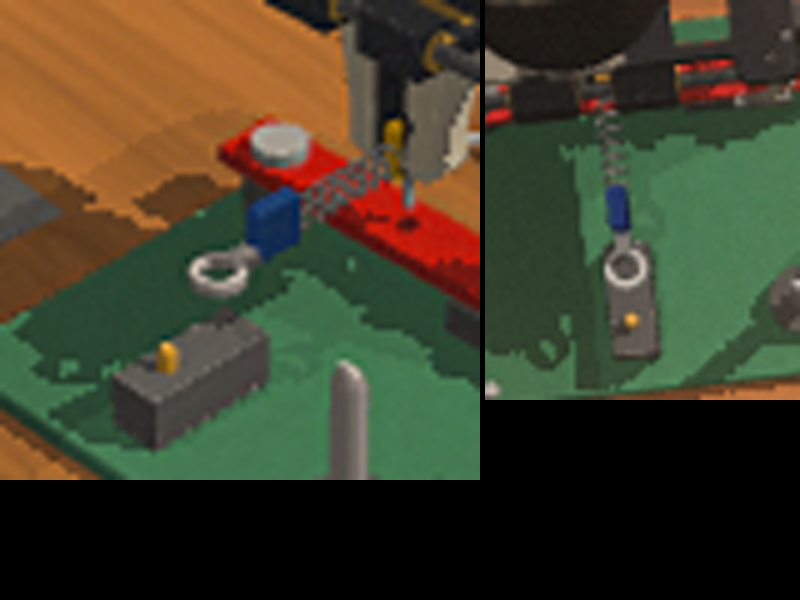

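Request:
move_arm([
  [0.3,0.6,-4,0,0,0],
  [0,0,-3,0,0,0],
  [0,0,-3,0,0,0],
  [0,0,0,0,0,0],
  [0,0,0,0,0,0],
])

```text
t: 27.17
eef_pos: [0.6394, 0.0652, 0.2342]
ee_rot: [3.142, 0.0, 0.102]
force: [-0.2, -0.0, -1.0]
width: 0.0099
```

Request:
move_arm([
  [0,0,-2,0,0,0],
  [0,0,-2,0,0,0],
  [0,0,-2,0,0,0],
  [0,0,0,0,0,0],
  [0,0,0,0,0,0],
])

```text
t: 27.58
eef_pos: [0.6394, 0.0652, 0.2279]
ee_rot: [3.141, 0.0, 0.102]
force: [0.8, 0.3, -1.0]
width: 0.0099
```

Request:
move_arm([
  [0,0,-3,0,0,0],
  [0,0,-3,0,0,0],
  [0,0,-2,0,0,0],
  [0,0,-1,0,0,0],
  [0,0,0,0,0,0],
])

```text
t: 28.0
eef_pos: [0.6393, 0.0651, 0.2187]
ee_rot: [3.141, 0.001, 0.102]
force: [0.2, 0.3, -0.5]
width: 0.0098
```

Request:
move_arm([
  [0,0,-1.5,0,0,0],
  [0,0,-0.5,0,0,0],
  [0,0,0,0,0,0],
  [0,0,0,0,0,0],
  [0,0,0,0,0,0],
])

```text
t: 28.42
eef_pos: [0.6394, 0.0652, 0.2173]
ee_rot: [-3.142, -0.0, 0.102]
force: [-0.2, 0.0, -0.2]
width: 0.0095
```

Request:
move_arm([
  [0,0,0,0,0,0],
  [0,0,0,0,0,0],
  [0,0,0,0,0,0],
  [0,0,0,0,0,0],
  [0,0,0,0,0,0],
], claw=185)

```text
t: 28.83
eef_pos: [0.6395, 0.0652, 0.2173]
ee_rot: [-3.142, -0.0, 0.102]
force: [0.2, -0.5, -0.6]
width: 0.0237
```

Request:
move_arm([
  [0,0,5,0,0,0],
  [0,0,15,0,0,0],
  [0,0,15,0,0,0],
  [-20,-2,0,0,0,0],
  [-20,-2,0,0,0,0],
])

```text
t: 29.25
eef_pos: [0.5999, 0.0614, 0.2533]
ee_rot: [-3.141, -0.002, 0.102]
force: [-1.4, -0.6, -0.3]
width: 0.0244
```

Run:
```python
from h import *
import cv2
s=arm.get_state();print(s["eef_pos"].round(4),s["width"])
im=arm.grab_frame("top");s=arm.grab_frame("side")
u=lambda i,f:cv2.resize(i[:,:,::-1],None,fx=f,fy=f,interpolation=cv2.INTER_CUBIC)
o=np.zeros((600,800,3),np.uint8);o[:480,:480]=u(s[155:235,230:310],6);o[:400,485:800]=u(im[150:230,230:293],5)
cv2.imwrite("pics/c9.png",o)
```

```text
[0.5999 0.0614 0.2533] 0.0243858291243693
```

View pics/c9.png

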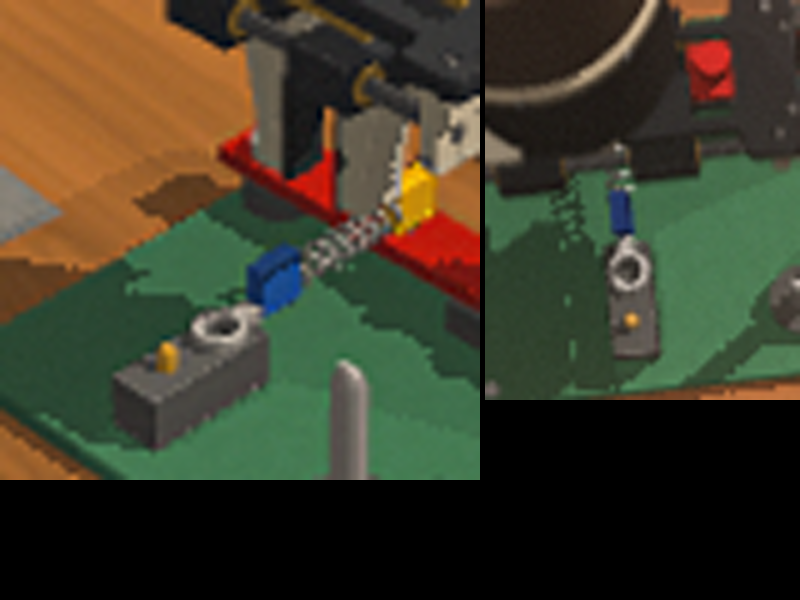

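Run:
```python
from h import *
T=lambda x,y:((x-485+.5)/5-.5+230,(y+.5)/5-.5+150)
S=lambda x,y:((x+.5)/6-.5+230,(y+.5)/6-.5+155)
for n,z,t,s in(("blue",.056,(622,212),(275,263)),("eye",.04,(630,270),(220,327)),("post",.044,(631,319),(170,344))):
    print(n,(onz("top",T(*t),z)*1000).round(1),(onz("side",S(*s),z)*1000).round(1))
```

```text
blue [564.1  55.8  56. ] [565.5  56.7  56. ]
eye [536.   53.1  40. ] [537.7  55.5  40. ]
post [510.   52.3  44. ] [513.9  55.2  44. ]
```

Request:
move_arm([
  [-20,-2,0,0,0,0],
  [-14.6,-1.5,0,0,0,0],
  [0,0,-8,0,0,0],
  [0,0,0,0,0,0],
  [0,0,0,0,0,0],
])

```text
t: 29.77
eef_pos: [0.5654, 0.0579, 0.2442]
ee_rot: [3.141, -0.0, 0.102]
force: [0.7, 0.2, -0.1]
width: 0.0244
```

Request:
move_arm([
  [-0.5,-1,-12,0,0,0],
  [0,0,-10,0,0,0],
  [0,0,-7,0,0,0],
  [0,0,0,0,0,0],
  [0,0,0,0,0,0],
])

```text
t: 30.18
eef_pos: [0.5644, 0.0567, 0.2145]
ee_rot: [3.141, 0.002, 0.102]
force: [0.3, 0.0, 0.6]
width: 0.0241
```

Request:
move_arm([
  [0,0,0,0,0,0],
  [0,0,0,0,0,0],
  [0,0,0,0,0,0],
  [0,0,0,0,0,0],
  [0,0,0,0,0,0],
], claw=255, squeeze=55)

```text
t: 30.6
eef_pos: [0.5645, 0.0568, 0.2156]
ee_rot: [-3.141, -0.001, 0.102]
force: [1.1, 0.6, 1.0]
width: 0.0098
```

Request:
move_arm([
  [0,0,3,0,0,0],
  [0,0,3,0,0,0],
  [0,0,3,0,0,0],
  [0,0,2.5,0,0,0],
  [0,0,0,0,0,0],
])

```text
t: 31.02
eef_pos: [0.5645, 0.0568, 0.2274]
ee_rot: [-3.141, -0.001, 0.102]
force: [-0.4, -0.5, -1.3]
width: 0.0096
```

Request:
move_arm([
  [-4,-0.4,0,0,0,0],
  [-5,-0.5,0,0,0,0],
  [-5,-0.5,0,0,0,0],
  [-5,-0.5,0,0,0,0],
  [-5,-0.5,0,0,0,0],
])

```text
t: 31.43
eef_pos: [0.5405, 0.0546, 0.227]
ee_rot: [-3.141, -0.002, 0.102]
force: [6.5, 0.1, -3.9]
width: 0.0091
```

Run:
```python
from h import *
import cv2
s=arm.get_state();print(s["eef_pos"].round(4),s["width"],s["force"].round(1),s["moment"].round(2))
im=arm.grab_frame("top");s=arm.grab_frame("side")
u=lambda i,f:cv2.resize(i[:,:,::-1],None,fx=f,fy=f,interpolation=cv2.INTER_CUBIC)
o=np.zeros((600,800,3),np.uint8);o[:480,:480]=u(s[155:235,230:310],6);o[:400,485:800]=u(im[150:230,230:293],5)
cv2.imwrite("pics/c10.png",o)
```

```text
[0.5405 0.0546 0.227 ] 0.009118023762468824 [ 6.5  0.1 -3.9] [-0.05 -2.19 -0.01]
```

View pics/c10.png

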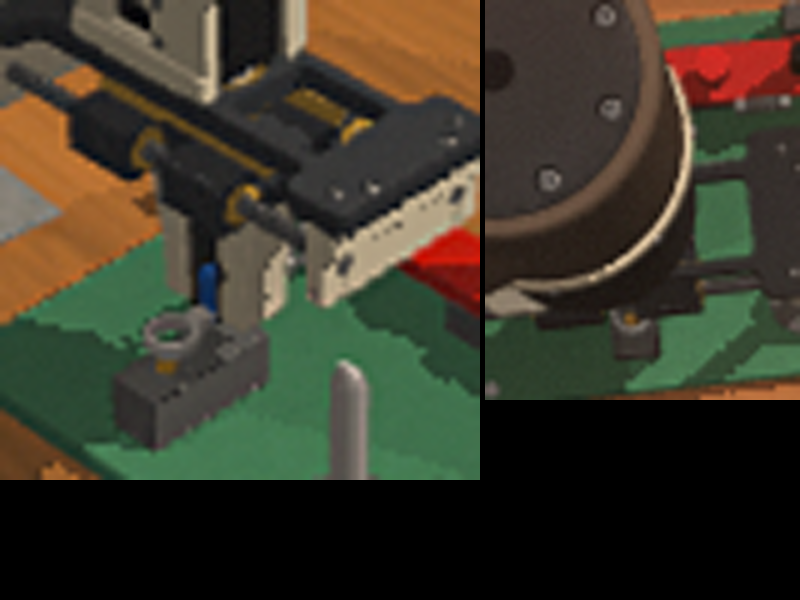

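Run:
```python
from h import *
S=lambda x,y:((x+.5)/6-.5+230,(y+.5)/6-.5+155)
T=lambda x,y:((x-485+.5)/5-.5+230,(y+.5)/5-.5+150)
print((onz("side",S(174,336),.052)*1000).round(1),(onz("side",S(170,344),.044)*1000).round(1))
print((onz("top",T(631,320),.052)*1000).round(1))
```

```text
[512.   49.9  52. ] [513.9  55.2  44. ]
[508.7  51.6  52. ]
```

Request:
move_arm([
  [-0.5,0.9,0,0,0,0],
  [0,0,-2,0,0,0],
  [0,0,-2,0,0,0],
  [0,0,-2,0,0,0],
  [0,0,0,0,0,0],
])

```text
t: 31.95
eef_pos: [0.5408, 0.0556, 0.2215]
ee_rot: [-3.141, -0.004, 0.102]
force: [5.1, -0.1, 2.3]
width: 0.0097
```

Request:
move_arm([
  [0,0,-2,0,0,0],
  [0,0,-2,0,0,0],
  [0,0,-1,0,0,0],
  [0,0,0,0,0,0],
  [0,0,0,0,0,0],
])

```text
t: 32.37
eef_pos: [0.5406, 0.0555, 0.216]
ee_rot: [-3.141, -0.002, 0.102]
force: [6.1, 0.3, 1.4]
width: 0.0094
```

Run:
```python
from h import *
import cv2
s=arm.get_state();print(s["eef_pos"].round(4),s["width"],s["force"].round(1),s["moment"].round(2))
im=arm.grab_frame("top");s=arm.grab_frame("side")
u=lambda i,f:cv2.resize(i[:,:,::-1],None,fx=f,fy=f,interpolation=cv2.INTER_CUBIC)
o=np.zeros((600,800,3),np.uint8);o[:480,:480]=u(s[175:235,230:290],8);o[:400,485:800]=u(im[190:240,240:279],8)[:,:315]
cv2.imwrite("pics/c11.png",o)
```

```text
[0.5406 0.0555 0.216 ] 0.009399050959205263 [6.1 0.3 1.4] [-0.02 -2.48  0.01]Traceback (most recent call last):
  File "<stdin>", line 6, in <module>
ValueError: could not broadcast input array from shape (400,312,3) into shape (400,315,3)
```

Run:
```python
from h import *
import cv2
im=arm.grab_frame("top");s=arm.grab_frame("side")
u=lambda i,f:cv2.resize(i[:,:,::-1],None,fx=f,fy=f,interpolation=cv2.INTER_CUBIC)
o=np.zeros((600,800,3),np.uint8);o[:480,:480]=u(s[175:235,230:290],8);o[:400,485:797]=u(im[190:240,240:279],8)
cv2.imwrite("pics/c11.png",o)
```

```text
(no output)
```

View pics/c11.png

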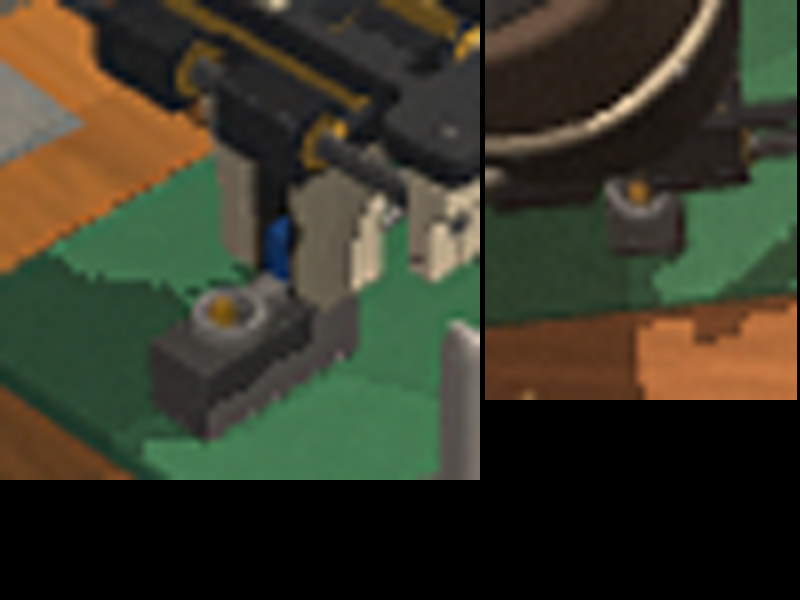

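Request:
move_arm([
  [0,0,-0.7,0,0,0],
  [0,0,0,0,0,0],
  [0,0,0,0,0,0],
  [0,0,0,0,0,0],
  [0,0,0,0,0,0],
], claw=185)

```text
t: 32.98
eef_pos: [0.5392, 0.055, 0.2145]
ee_rot: [3.141, 0.002, 0.102]
force: [0.6, 0.3, 0.1]
width: 0.024
```

Request:
move_arm([
  [0,0,5,0,0,0],
  [0,0,15,0,0,0],
  [0,0,20,0,0,0],
  [0,0,20,0,0,0],
  [0,0,20,0,0,0],
], claw=0)

```text
t: 33.4
eef_pos: [0.5395, 0.0551, 0.2961]
ee_rot: [3.141, 0.001, 0.102]
force: [0.7, 0.6, -0.2]
width: 0.0519
```

Run:
```python
from h import *
import cv2
s=cv2.imread("pics/side0.png");t=cv2.imread("pics/top0.png")
print(s[212:242:2,281:296].mean(2).astype(int))
print(t[198:218,284:302].mean(2).astype(int))
```

```text
[[ 86  87  88  90  90  87  90  60  57  62  60  60  61  63  60]
 [ 90  92  90  89  88  84  85  87  88  60  58  60  61  61  58]
 [ 89  87  86  89  82  78 110 168 140  93  89  64  61  61  62]
 [ 89  89  88  89  68  66  79 111 135 132  95  58  59  60  61]
 [ 88  88  87  91  69  69  75  92 108 131 108  67  58  60  61]
 [ 88  88  90  91  71  70  73  90 107 130 104  61  54  56  60]
 [ 92  90  90  86  68  70  74  90 107 132  97  87  89  92  92]
 [ 88  89  90  85  70  67  75  90 107 133  98  89  88  90  91]
 [ 88  88  89  83  69  70  74  90 106 130  99  87  87  90  89]
 [ 88  89  89  83  70  70  74  91 107 130  99  88  89  90  89]
 [ 89  88  92  85  69  69  73  92 106 130  97  87  89  91  93]
 [ 92  87  90  79  69  70  72  94 108 130  91  79  82  80  81]
 [ 57  53  54  56  70  71  74  93 109 130  91  79  80  80  82]
 [ 51  52  53  53  69  72  73  90 108 129  91  80  81  81  81]
 [ 87  53  79  51  75  66  74  95  99  97  81  79  81  83  82]]
[[ 80  77  80  82  76  74  72  70  73  75  77  71  71  73  71  74  74  74]
 [ 81  78  79  81  72  73  73  72  72  72  75  73  73  72  74  73  72  76]
 [ 7
[... 646 characters left out ...]
 72  66  67  66  71  75]
 [ 53  47  50  66  67  50  46  49  52  49  51  54  73  68  66  67  71  74]
 [ 49  45  48  65  70  45  41  48  51  49  50  52  66  65  69  67  72  74]
 [ 46  44  47  47  45  43  42  44  48  49  47  60  67  67  68  67  72  73]
 [ 46  47  46  43  43  42  42  43  42  63  65  68  68  66  68  68  73  73]
 [ 44  45  47  43  41  45  43  40  62  66  66  67  69  67  67  63  72  72]
 [ 48  48  45  45  41  38  40  63  70  67  69  70  69  67  61  69  72  75]
 [ 46  47  47  47  45  41  47  67  69  67  67  70  52  48  72  74  74  73]
 [ 46  47  45  46  45  45  47  45  51  50  51  42  67  71  72  75  76  74]
 [ 45  47  45  46  46  45  46  46  46  43  45  66  74  74  74  75  75  73]]
```

```bash
cat > drums.py <<'E'
from h import *
import cv2
C=dict(orange=(519.9,331.9),brown=(515.3,239.7),red=(411.5,333.2),grey=(412.5,244.8))
def run(ims,C=C,rad=30):
    for c,i in ims.items():
        g=cv2.resize(i,None,fx=4,fy=4,interpolation=cv2.INTER_CUBIC).astype(int)
        w=(g.min(2)>150)&(g.max(2)-g.min(2)<70)
        v,u=np.nonzero(w); P=np.array([onz(c,((a+.5)/4-.5,(b+.5)/4-.5),.014)[:2]*1000 for a,b in zip(u,v)]) if len(u)<60000 else None
        for n,ct in C.items():
            d=P[np.linalg.norm(P-ct,axis=1)<24]
            if len(d)<8: print(c,n,"no bar",len(d));continue
            m=d.mean(0);e,V=np.linalg.eigh(np.cov(d.T));a=V[:,1];a=a*np.sign(a@(m-ct))
            print(c,n,len(d),"bar",m.round(1),"az pca %.1f cen %.1f"%(np.degrees(np.arctan2(a[1],a[0])),np.degrees(np.arctan2(*(m-ct)[::-1]))),"sd",np.sqrt(e).round(1),"r %.1f"%np.linalg.norm(m-ct))
E
python3 - <<'E'
from drums import *
ims={}
for c in("top","side"):
    i=arm.grab_frame(c);cv2.imwrite(f"pics/{c}4.png",i[:,:,::-1]);ims[c]=i[:, :]
I={c:np.where(np.zeros_like(i)>0,0,i) for c,i in ims.items()}
for c in I:
    m=np.zeros(I[c].shape[:2],bool)
    r=(slice(190,280),slice(135,215)) if c=="top" else (slice(150,225),slice(130,245)); m[r]=1; I[c]=I[c]*m[...,None]
run(I)
for k in range(4): see(f"drum{k}_c",.007,n=2)
E
```

```text
top orange no bar 0
top brown no bar 0
top red 18 bar [407.9 319.6] az pca -98.2 cen -104.7 sd [0.3 3.5] r 14.1
top grey 23 bar [401.8 250.6] az pca 143.2 cen 151.8 sd [0.5 3.6] r 12.2
side orange 74 bar [533.2 341.4] az pca 19.6 cen 35.6 sd [1.3 4.3] r 16.3
side brown 100 bar [530.  241.9] az pca -1.5 cen 8.6 sd [1.3 4.5] r 14.9
side red 26 bar [410.5 325.4] az pca -101.5 cen -97.4 sd [0.6 3.9] r 7.9
side grey no bar 6
drum0_c top 0.49 [154.7 250.5] [416.8 334.1]
drum0_c side 0.63 [157.9 186.8] [410.7 333.4]
drum2_c top 0.58 [193.1 215.7] [509.  232.5]
drum2_c side 0.52 [209.2 186.6] [510.1 252.1]
drum3_c top 0.48 [154.6 253.9] [407.7 334.1]
drum3_c side 0.42 [265.9 206.4] [569.2  97.6]
```

Run:
```python
from drums import *
I={}
for c in("top","side"):
    for f in "0",:
        i=cv2.imread(f"pics/{c}{f}.png")[:,:,::-1]
        m=np.zeros(i.shape[:2],bool)
        m[(slice(190,280),slice(135,215)) if c=="top" else (slice(150,225),slice(130,245))]=1; I[c]=i*m[...,None]
run(I)
d=np.abs(cv2.imread("pics/side0.png").astype(int)-cv2.imread("pics/side4.png")).max(2)[150:225,130:225]
print((d>60).sum(), np.argwhere(d>60)[:10].tolist())
```

```text
top orange 105 bar [531.6 337.8] az pca 22.1 cen 26.7 sd [1. 4.] r 13.1
top brown 109 bar [526.7 238.3] az pca -7.9 cen -6.9 sd [1.1 3.7] r 11.5
top red 116 bar [408.  320.2] az pca -100.7 cen -105.1 sd [1.1 3.8] r 13.5
top grey 134 bar [399.8 251.4] az pca 144.9 cen 152.5 sd [2.5 4. ] r 14.3
side orange 72 bar [533.2 341.4] az pca 19.1 cen 35.7 sd [1.3 4.3] r 16.3
side brown 93 bar [529.8 241.9] az pca -2.3 cen 8.6 sd [1.3 4.3] r 14.7
side red 98 bar [410.5 324.3] az pca -101.9 cen -96.6 sd [1.2 4.4] r 8.9
side grey 113 bar [404.4 255.4] az pca 163.3 cen 127.1 sd [2.4 6.4] r 13.4
353 [[33, 35], [33, 36], [35, 20], [35, 28], [35, 29], [35, 35], [36, 19], [36, 29], [36, 34], [36, 35]]
```

Request:
move_arm([
  [-2.4,18.5,0,0,0,-5.08],
  [-2.4,18.5,0,0,0,-5.08],
  [-2.4,18.5,0,0,0,-5.08],
  [-2.4,18.5,0,0,0,-5.08],
  [-2.4,18.5,0,0,0,-5.08],
], claw=0)

```text
t: 34.32
eef_pos: [0.5276, 0.1485, 0.2945]
ee_rot: [3.141, 0.001, -0.346]
force: [-0.3, -0.1, 0.6]
width: 0.0876
```

Request:
move_arm([
  [-2.4,18.5,0,0,0,-5.08],
  [-2.4,18.5,0,0,0,-5.08],
  [-2.4,18.5,0,0,0,-5.08],
  [-2.4,18.5,0,0,0,-5.08],
  [-2.4,18.5,0,0,0,-5.08],
])

```text
t: 34.73
eef_pos: [0.5155, 0.2411, 0.2944]
ee_rot: [3.141, 0.0, -0.789]
force: [1.3, -0.0, 0.7]
width: 0.0883
```

Request:
move_arm([
  [0,0,-30,0,0,0],
  [0,0,-30,0,0,0],
  [0,0,-20,0,0,0],
  [0,0,-10,0,0,0],
  [0,0,0,0,0,0],
])

```text
t: 35.15
eef_pos: [0.5151, 0.2396, 0.2023]
ee_rot: [3.137, 0.0, -0.785]
force: [-0.4, -0.5, -0.3]
width: 0.0878
```

Run:
```python
from drums import *
s=arm.get_state();print(s["q"].round(3),s["eef_pos"].round(4),s["ee_rot"].round(3))
i=arm.grab_frame("side");cv2.imwrite("pics/side5.png",i[:,:,::-1])
t=arm.grab_frame("top");cv2.imwrite("pics/top5.png",t[:,:,::-1])
u=lambda i,f:cv2.resize(i[:,:,::-1],None,fx=f,fy=f,interpolation=cv2.INTER_CUBIC)
o=np.zeros((600,800,3),np.uint8);o[:300,:480]=u(i[150:225,130:250],4);o[300:600,:320]=u(t[195:270,140:220],4)
o[300:596,330:700]=u(i[165:239,240:333],4)[:, :370];cv2.imwrite("pics/c12.png",o)
```

```text
[ 0.78   0.398 -0.461 -0.    -0.717  0.006] [0.5151 0.2396 0.2023] [ 3.137  0.    -0.785]
```

View pics/c12.png

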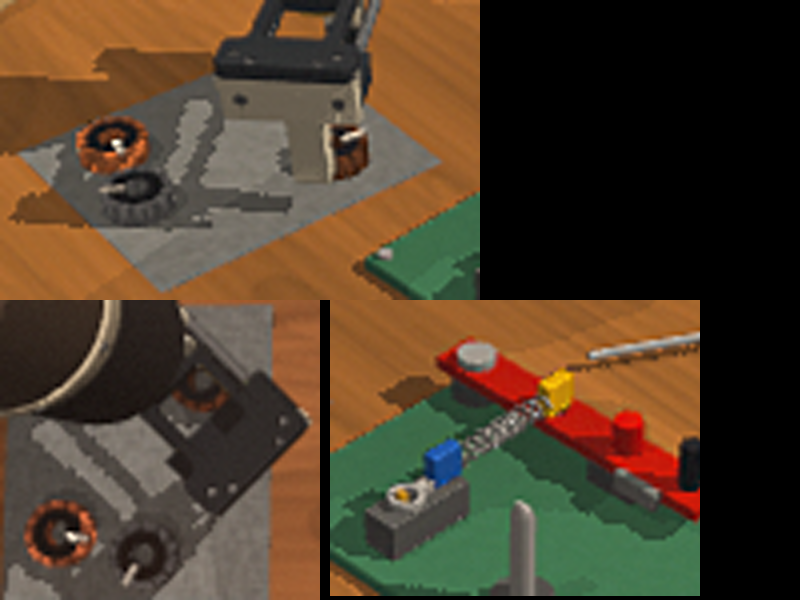

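Request:
move_arm([
  [0,0,-10,0,0,0],
  [0,0,-6,0,0,0],
  [0,0,-3,0,0,0],
  [0,0,0,0,0,0],
  [0,0,0,0,0,0],
], claw=255, squeeze=15)

```text
t: 35.67
eef_pos: [0.5158, 0.2402, 0.1861]
ee_rot: [3.142, -0.0, -0.785]
force: [-0.3, 0.9, 0.3]
width: 0.06
```

Request:
move_arm([
  [0,0,0,0,0,0],
  [0,0,0,0,0,0],
  [0,0,0,0,0,0],
  [0,0,0,0,0,0],
  [0,0,0,0,0,0],
])

```text
t: 36.08
eef_pos: [0.5159, 0.2402, 0.1863]
ee_rot: [-3.141, -0.0, -0.785]
force: [-1.3, -0.6, 1.9]
width: 0.043
```

Run:
```python
from drums import *
s=arm.get_state();print(s["eef_pos"].round(4),s["width"],s["force"].round(1))
i=arm.grab_frame("side");m=np.zeros(i.shape[:2],bool);m[150:225,195:245]=1
run({"side":i*m[...,None]},dict(brown=(516.5,240.7)))
T=lambda x,y:((x+.5)/4-.5+140,(y-300+.5)/4-.5+195)
S=lambda x,y:((x+.5)/4-.5+130,(y+.5)/4-.5+150)
for n,t,q in(("grey",(143,550),(140,184)),("greybar",(130,574),(117,188)),("red",(62,530),(112,140)),("redbar",(76,537),(117,145))):
  print(n,(onz("top",T(*t),.014)*1000).round(1),(onz("side",S(*q),.014)*1000).round(1))
```

```text
[0.5159 0.2402 0.1863] 0.04304881977958557 [-1.3 -0.6  1.9]
side brown 27 bar [518.2 228.9] az pca -160.3 cen -81.8 sd [ 1.8 10.4] r 11.9
grey [398.9 276.   14. ] [401.2 280.7  14. ]
greybar [383.3 284.3  14. ] [388.5 286.   14. ]
red [412.5 330.3  14. ] [410.7 332.7  14. ]
redbar [407.8 320.9  14. ] [410.5 326.   14. ]
```

Request:
move_arm([
  [0,0,0,0,0,0],
  [0,0,0,0,0,0],
  [0,0,-2,0,0,0],
  [0,0,-2,0,0,0],
  [0,0,0,0,0,0],
], claw=105)

```text
t: 36.55
eef_pos: [0.5156, 0.2401, 0.1813]
ee_rot: [3.141, 0.0, -0.785]
force: [-0.0, -0.4, -0.2]
width: 0.0516
```

Request:
move_arm([
  [0,0,0,0,0,0],
  [0,0,0,0,0,0],
  [0,0,0,0,0,0],
  [0,0,0,0,0,0],
  [0,0,0,0,0,0],
], claw=255)

```text
t: 36.97
eef_pos: [0.5158, 0.2402, 0.1819]
ee_rot: [3.142, 0.0, -0.785]
force: [1.0, -0.3, -0.9]
width: 0.0431
```

Request:
move_arm([
  [0,0,0,0,0,0],
  [0,0,0,0,0,0],
  [0,0,15,0,0,0],
  [0,0,25,0,0,0],
  [0,0,30,0,0,0],
])

```text
t: 37.38
eef_pos: [0.5152, 0.2397, 0.2511]
ee_rot: [3.138, 0.0, -0.785]
force: [0.6, 0.3, 0.2]
width: 0.0431
```

Request:
move_arm([
  [0,0,30,0,0,0],
  [0,0,10,0,0,0],
  [0,0,0,0,0,0],
  [0,0,0,0,0,0],
  [0,0,0,0,0,0],
])

```text
t: 37.8
eef_pos: [0.5153, 0.2399, 0.2909]
ee_rot: [3.14, 0.0, -0.785]
force: [-0.1, -0.1, -0.8]
width: 0.043
```

Request:
move_arm([
  [0.45,-18.4,0,0,0,0.59],
  [0.45,-18.4,0,0,0,0.59],
  [0.45,-18.4,0,0,0,0.59],
  [0.45,-18.4,0,0,0,0.59],
  [0.45,-18.4,0,0,0,0.59],
])

```text
t: 38.22
eef_pos: [0.5176, 0.1472, 0.2902]
ee_rot: [3.139, 0.001, -0.733]
force: [0.5, -0.8, -0.7]
width: 0.0435
```

Request:
move_arm([
  [0.45,-18.4,0,0,0,0.59],
  [0.45,-18.4,0,0,0,0.59],
  [0.45,-18.4,0,0,0,0.59],
  [0.45,-18.4,0,0,0,0.59],
  [0.45,-18.4,0,0,0,0.59],
])

```text
t: 38.63
eef_pos: [0.5198, 0.0552, 0.2903]
ee_rot: [3.139, 0.001, -0.682]
force: [0.9, -0.2, -1.1]
width: 0.0432
```

Request:
move_arm([
  [0.45,-18.4,0,0,0,0.59],
  [0.45,-18.4,0,0,0,0.59],
  [0.45,-18.4,0,0,0,0.59],
  [0.45,-18.4,0,0,0,0.59],
  [0.45,-18.4,0,0,0,0.59],
])

```text
t: 39.05
eef_pos: [0.522, -0.0368, 0.2903]
ee_rot: [3.139, 0.002, -0.63]
force: [0.4, 0.2, -1.5]
width: 0.0432
```

Request:
move_arm([
  [0,0,-10,0,0,0],
  [0,0,-8,0,0,0],
  [0,0,-4,0,0,0],
  [0,0,0,0,0,0],
  [0,0,0,0,0,0],
])

```text
t: 39.47
eef_pos: [0.5225, -0.0352, 0.2692]
ee_rot: [3.14, 0.001, -0.63]
force: [-0.0, 0.3, -0.4]
width: 0.0428
```

Run:
```python
from drums import *
s=arm.get_state();print(s["q"].round(3),s["eef_pos"].round(4),s["ee_rot"].round(3),s["force"].round(1))
i=arm.grab_frame("side");cv2.imwrite("pics/side6.png",i[:,:,::-1])
t=arm.grab_frame("top");cv2.imwrite("pics/top6.png",t[:,:,::-1])
u=lambda i,f:cv2.resize(i[:,:,::-1],None,fx=f,fy=f,interpolation=cv2.INTER_CUBIC)
o=np.zeros((600,800,3),np.uint8);o[:480,:480]=u(i[190:250,255:315],8);o[:480,485:797]=u(t[185:245,274:313],8)
cv2.imwrite("pics/c13.png",o)
```

```text
[ 0.308  0.245 -0.497  0.    -0.83   0.633] [ 0.5225 -0.0352  0.2692] [ 3.14e+00  1.00e-03 -6.30e-01] [-0.   0.3 -0.4]
```

View pics/c13.png

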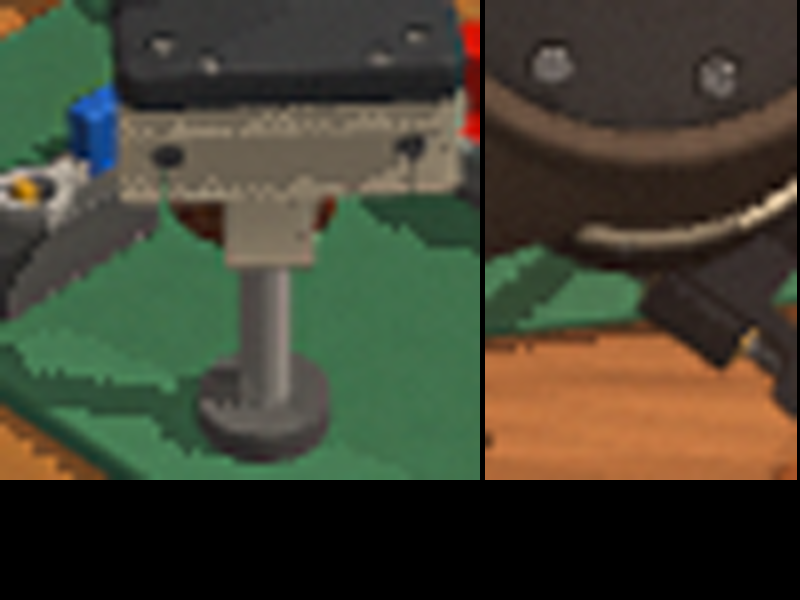

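Run:
```python
from drums import *
print(proj("side",[.5225,-.0352,.09]),proj("side",[.5225,-.0352,.05]),proj("side",[.5225,-.0352,.082]),proj("top",[.5225,-.0352,.082]),proj("top",[.5225,-.0352,.02]))
i=cv2.imread("pics/side6.png").astype(int);s0=cv2.imread("pics/side0.png").astype(int)
b=i[...,2]-i[...,1]; 
for r in range(212,224): print(r,[ (c,int(b[r,c])) for c in range(270,302) if b[r,c]>18])
# red mask check of flange in top0
t=cv2.imread("pics/top0.png").astype(int); g=t[...,1]-t[...,2]
for r in range(203,219): 
    q=np.nonzero(g[r,280:306]<18)[0]+280; print(r,q.min() if len(q) else None,q.max() if len(q) else None, end=" | ")
g=s0[...,1]-s0[...,2];print()
for r in range(232,248): 
    q=np.nonzero(g[r,274:302]<18)[0]+274; print(r,q.tolist()[:1],q.tolist()[-1:],end=" | ")
```

```text
[287.22824488 213.71428069] [287.08921173 228.48398285] [287.19989857 216.7255516 ] [292.6686022  206.59462365] [292.58649231 209.19626329]
212 []
213 [(300, 19)]
214 [(274, 19), (295, 22), (296, 30)]
215 [(277, 24), (280, 19), (295, 32), (296, 54)]
216 [(278, 24), (279, 27), (280, 28), (281, 22), (282, 22), (295, 31), (296, 33)]
217 [(278, 30), (279, 26), (280, 27), (281, 22), (282, 21), (294, 27), (295, 32)]
218 [(279, 24), (280, 25), (281, 24), (282, 23), (294, 31)]
219 [(280, 23), (281, 31), (282, 25)]
220 []
221 [(293, 21)]
222 [(284, 20), (293, 24)]
223 []
203 291 296 | 204 289 297 | 205 288 298 | 206 287 299 | 207 287 299 | 208 286 299 | 209 285 299 | 210 284 299 | 211 284 299 | 212 284 299 | 213 283 299 | 214 285 298 | 215 284 297 | 216 282 295 | 217 281 294 | 218 280 292 | 
232 [285] [290] | 233 [285] [290] | 234 [284] [292] | 235 [282] [293] | 236 [281] [294] | 237 [280] [295] | 238 [280] [295] | 239 [280] [295] | 240 [279] [295] | 241 [279] [295] | 242 [279] [295] | 243 [280] [295] | 244 [280] [295] | 245 [281] [294] | 246 [282] [293] | 247 [285] [289] |
```

Request:
move_arm([
  [1.2,-1,0,0,0,0],
  [0,0,-3,0,0,0],
  [0,0,-3,0,0,0],
  [0,0,-2,0,0,0],
  [0,0,0,0,0,0],
])

```text
t: 39.98
eef_pos: [0.5235, -0.0368, 0.2614]
ee_rot: [3.141, 0.001, -0.631]
force: [-0.3, -0.1, -1.1]
width: 0.0433
```

Request:
move_arm([
  [0,0,-1,0,0,0],
  [0,0,-1,0,0,0],
  [0,0,-1,0,0,0],
  [0,0,0,0,0,0],
  [0,0,0,0,0,0],
])

```text
t: 40.4
eef_pos: [0.5238, -0.0368, 0.2589]
ee_rot: [3.142, 0.0, -0.63]
force: [-0.2, -0.2, -0.9]
width: 0.0432
```

Request:
move_arm([
  [0,0,-1,0,0,0],
  [0,0,-1,0,0,0],
  [0,0,-1,0,0,0],
  [0,0,0,0,0,0],
  [0,0,0,0,0,0],
])

```text
t: 40.82
eef_pos: [0.5239, -0.0367, 0.2559]
ee_rot: [-3.141, -0.0, -0.63]
force: [1.2, 0.2, -2.0]
width: 0.0434
```

Request:
move_arm([
  [0,0,-1,0,0,0],
  [0,0,-1,0,0,0],
  [0,0,-1,0,0,0],
  [0,0,0,0,0,0],
  [0,0,0,0,0,0],
])

```text
t: 41.23
eef_pos: [0.5239, -0.0367, 0.2529]
ee_rot: [-3.141, -0.0, -0.63]
force: [1.0, 0.3, -1.4]
width: 0.0432
```

Request:
move_arm([
  [0,0,-1,0,0,0],
  [0,0,-1,0,0,0],
  [0,0,-1,0,0,0],
  [0,0,0,0,0,0],
  [0,0,0,0,0,0],
])

```text
t: 41.65
eef_pos: [0.5239, -0.0368, 0.2499]
ee_rot: [-3.141, -0.0, -0.63]
force: [2.3, 0.4, -1.5]
width: 0.0433
```

Request:
move_arm([
  [0.4,0,-2,0,0,0],
  [0,0,-3,0,0,0],
  [0,0,-3,0,0,0],
  [0,0,-3,0,0,0],
  [0,0,-3,0,0,0],
])

```text
t: 42.07
eef_pos: [0.5241, -0.0368, 0.2355]
ee_rot: [3.141, 0.0, -0.63]
force: [0.5, -0.0, -1.5]
width: 0.0436
```

Request:
move_arm([
  [0,0,-4,0,0,0],
  [0,0,-4,0,0,0],
  [0,0,-3,0,0,0],
  [0,0,-3,0,0,0],
  [0,0,0,0,0,0],
])

```text
t: 42.48
eef_pos: [0.5241, -0.0368, 0.2213]
ee_rot: [3.141, 0.0, -0.63]
force: [0.8, -1.3, -2.5]
width: 0.0432
```

Request:
move_arm([
  [0,0,-4,0,0,0],
  [0,0,-4,0,0,0],
  [0,0,-3,0,0,0],
  [0,0,-3,0,0,0],
  [0,0,0,0,0,0],
])

```text
t: 42.9
eef_pos: [0.5241, -0.0368, 0.2074]
ee_rot: [3.141, 0.0, -0.63]
force: [1.2, -0.0, -2.0]
width: 0.0434
```

Request:
move_arm([
  [0,0,-2,0,0,0],
  [0,0,-2,0,0,0],
  [0,0,0,0,0,0],
  [0,0,0,0,0,0],
  [0,0,0,0,0,0],
])

```text
t: 43.32
eef_pos: [0.5241, -0.0368, 0.2039]
ee_rot: [3.141, 0.0, -0.63]
force: [0.5, -0.4, -0.4]
width: 0.0433
```

Request:
move_arm([
  [0,0,0,0,0,0],
  [0,0,0,0,0,0],
  [0,0,0,0,0,0],
  [0,0,0,0,0,0],
  [0,0,0,0,0,0],
], claw=87)

```text
t: 43.73
eef_pos: [0.5241, -0.0368, 0.204]
ee_rot: [-3.142, 0.0, -0.63]
force: [0.4, 0.6, -0.1]
width: 0.0575
```

Request:
move_arm([
  [0,0,10,0,0,0],
  [0,0,20,0,0,0],
  [0,0,25,0,0,0],
  [0,0,25,0,0,0],
  [0,0,16,0,0,0],
])

```text
t: 44.15
eef_pos: [0.5245, -0.0368, 0.3032]
ee_rot: [-3.14, -0.002, -0.63]
force: [0.8, 0.1, 0.1]
width: 0.0579
```

Request:
move_arm([
  [-7.5,24.6,0,0,0,-4.39],
  [-7.5,24.6,0,0,0,-4.39],
  [-7.5,24.6,0,0,0,-4.39],
  [-7.5,24.6,0,0,0,-4.39],
  [-7.5,24.6,0,0,0,-4.39],
], claw=0)

```text
t: 44.57
eef_pos: [0.4861, 0.0871, 0.3009]
ee_rot: [-3.141, -0.0, -1.018]
force: [1.1, 0.2, 0.1]
width: 0.0845
```

Run:
```python
from drums import *
s=arm.get_state();print(s["q"].round(3),s["eef_pos"].round(4),s["ee_rot"].round(3),s["force"].round(1))
for c in("top","side"):
    i=arm.grab_frame(c);cv2.imwrite(f"pics/{c}7.png",i[:,:,::-1])
    m=np.zeros(i.shape[:2],bool)
    m[(slice(190,280),slice(135,215)) if c=="top" else (slice(150,225),slice(130,245))]=1
    run({c:i*m[...,None]},dict(orange=(519.9,331.9),red=(411.5,332.3),grey=(400,278.3)))
for k in range(4): see(f"drum{k}_c",.027 if k==2 else .007,n=2)
```

```text
[ 0.576  0.158 -0.523  0.    -0.888 -0.023] [0.4861 0.0871 0.3009] [-3.141 -0.    -1.018] [1.1 0.2 0.1]
top orange no bar 0
top red no bar 0
top grey no bar 5
side orange 26 bar [529.1 340.4] az pca 41.6 cen 42.9 sd [0.9 1.8] r 12.5
side red 24 bar [410.5 325.1] az pca -102.5 cen -97.8 sd [0.5 4. ] r 7.2
side grey no bar 0
drum0_c side 0.55 [153.7 190. ] [395.9 327.9]
drum1_c side 0.69 [194.6 172.9] [514.7 328. ]
drum1_c side 0.55 [163.7 197.3] [400.  285.1]
drum2_c top 0.51 [295.  207.9] [525.1 -41.5]
drum2_c top 0.2 [250.8 165. ] [641.3  74.9]
drum2_c side 0.63 [287.3 236.8] [522.7 -35.9]
drum2_c side 0.37 [196.9 173.7] [503.  294.3]
drum3_c top 0.58 [173.6 256.3] [401.  282.9]
drum3_c side 0.77 [164.7 197.9] [400.7 281.4]
```

Request:
move_arm([
  [-7.5,24.6,0,0,0,-4.39],
  [-7.5,24.6,0,0,0,-4.39],
  [-7.5,24.6,0,0,0,-4.39],
  [-7.5,24.6,0,0,0,-4.39],
  [-7.5,24.6,0,0,0,-4.39],
])

```text
t: 45.48
eef_pos: [0.4489, 0.2098, 0.3]
ee_rot: [3.142, -0.0, -1.401]
force: [0.1, -0.3, -0.2]
width: 0.0878
```

Request:
move_arm([
  [-7.5,24.6,0,0,0,-4.39],
  [-7.5,24.6,0,0,0,-4.39],
  [-7.5,24.6,0,0,0,-4.39],
  [-7.5,24.6,0,0,0,-4.39],
  [-7.5,24.6,0,0,0,-4.39],
])

```text
t: 45.9
eef_pos: [0.4115, 0.333, 0.2999]
ee_rot: [3.142, -0.0, -1.784]
force: [-0.1, 0.1, -0.4]
width: 0.0877
```

Request:
move_arm([
  [0,0,-35,0,0,0],
  [0,0,-35,0,0,0],
  [0,0,-25,0,0,0],
  [0,0,0,0,0,0],
  [0,0,0,0,0,0],
])

```text
t: 46.32
eef_pos: [0.4118, 0.3317, 0.2042]
ee_rot: [3.141, -0.003, -1.78]
force: [0.6, 0.4, 0.7]
width: 0.0877
```

Run:
```python
from drums import *
s=arm.get_state();print(s["q"].round(3),s["eef_pos"].round(4),s["ee_rot"].round(3))
for k in (0,3): see(f"drum{k}_c",.007,n=2)
```

```text
[ 1.049  0.344 -0.549  0.    -0.681 -1.259] [0.4118 0.3317 0.2042] [ 3.141e+00 -3.000e-03 -1.780e+00]
drum0_c side 0.55 [153.7 190. ] [395.9 327.9]
drum3_c top 0.58 [173.6 256.3] [401.  282.9]
drum3_c side 0.77 [164.7 197.9] [400.7 281.4]
```

Request:
move_arm([
  [0,0,-12,0,0,0],
  [0,0,-7,0,0,0],
  [0,0,-4,0,0,0],
  [0,0,0,0,0,0],
  [0,0,0,0,0,0],
])

```text
t: 46.93
eef_pos: [0.4117, 0.3323, 0.1822]
ee_rot: [-3.142, 0.0, -1.78]
force: [0.1, -0.1, -0.3]
width: 0.0876
```

Request:
move_arm([
  [0,0,0,0,0,0],
  [0,0,0,0,0,0],
  [0,0,0,0,0,0],
  [0,0,0,0,0,0],
  [0,0,0,0,0,0],
], claw=255)

```text
t: 47.35
eef_pos: [0.4117, 0.3323, 0.1821]
ee_rot: [-3.141, 0.0, -1.78]
force: [-0.1, 0.5, 0.1]
width: 0.06
```

Request:
move_arm([
  [0,0,0,0,0,0],
  [0,0,0,0,0,0],
  [0,0,0,0,0,0],
  [0,0,0,0,0,0],
  [0,0,0,0,0,0],
])

```text
t: 47.77
eef_pos: [0.4116, 0.3322, 0.182]
ee_rot: [3.142, -0.0, -1.78]
force: [-0.1, 0.4, 0.1]
width: 0.0434
```

Request:
move_arm([
  [0,0,10,0,0,0],
  [0,0,15,0,0,0],
  [0,0,30,0,0,0],
  [0,0,30,0,0,0],
  [0,0,25,0,0,0],
])

```text
t: 48.18
eef_pos: [0.4117, 0.3321, 0.2945]
ee_rot: [-3.141, 0.001, -1.779]
force: [0.1, 1.1, -1.0]
width: 0.0432
```

Request:
move_arm([
  [5.6,-18.43,0,0,0,5.365],
  [5.6,-18.43,0,0,0,5.365],
  [5.6,-18.43,0,0,0,5.365],
  [5.6,-18.43,0,0,0,5.365],
  [5.6,-18.43,0,0,0,5.365],
])

```text
t: 48.6
eef_pos: [0.4396, 0.2391, 0.2928]
ee_rot: [-3.141, 0.0, -1.307]
force: [0.1, 0.1, -0.7]
width: 0.0432
```

Request:
move_arm([
  [5.6,-18.43,0,0,0,5.365],
  [5.6,-18.43,0,0,0,5.365],
  [5.6,-18.43,0,0,0,5.365],
  [5.6,-18.43,0,0,0,5.365],
  [5.6,-18.43,0,0,0,5.365],
])

```text
t: 49.02
eef_pos: [0.4677, 0.1469, 0.2927]
ee_rot: [-3.141, -0.0, -0.839]
force: [-0.1, 0.7, -0.7]
width: 0.0438
```

Request:
move_arm([
  [5.6,-18.43,0,0,0,5.365],
  [5.6,-18.43,0,0,0,5.365],
  [5.6,-18.43,0,0,0,5.365],
  [5.6,-18.43,0,0,0,5.365],
  [5.6,-18.43,0,0,0,5.365],
])

```text
t: 49.43
eef_pos: [0.4957, 0.0547, 0.2927]
ee_rot: [-3.141, -0.0, -0.37]
force: [-0.3, 0.3, -0.7]
width: 0.0434
```

Request:
move_arm([
  [5.6,-18.43,0,0,0,5.365],
  [5.6,-18.43,0,0,0,5.365],
  [5.6,-18.43,0,0,0,5.365],
  [5.6,-18.43,0,0,0,5.365],
  [5.6,-18.43,0,0,0,5.365],
])

```text
t: 49.85
eef_pos: [0.5237, -0.0374, 0.2927]
ee_rot: [-3.142, -0.0, 0.098]
force: [-0.1, 0.2, -0.9]
width: 0.0433
```

Request:
move_arm([
  [0,0,-10,0,0,0],
  [0,0,-10,0,0,0],
  [0,0,-6,0,0,0],
  [0,0,0,0,0,0],
  [0,0,0,0,0,0],
])

```text
t: 50.27
eef_pos: [0.5234, -0.0359, 0.2656]
ee_rot: [3.141, 0.001, 0.093]
force: [0.5, -0.5, -0.2]
width: 0.0435
```

Run:
```python
from drums import *
s=arm.get_state();print(s["q"].round(3),s["eef_pos"].round(4),s["ee_rot"].round(3),s["force"].round(1))
i=arm.grab_frame("side");cv2.imwrite("pics/side8.png",i[:,:,::-1]);i=i.astype(int)
p=s["eef_pos"];print(proj("side",[p[0],p[1],p[2]-.174]))
b=i[...,0]-i[...,1]
for r in range(200,226,2): print(r,[c for c in range(265,310) if b[r,c]>30 and i[r,c,0]>50])
t=arm.grab_frame("top");cv2.imwrite("pics/top8.png",t[:,:,::-1])
# white bar pixels
for c,im in(("side",i),("top",t.astype(int))):
    q=proj(c,[p[0]+.014,p[1],p[2]-.167]).round(); print(c,q)
```

```text
[ 0.306  0.251 -0.499  0.    -0.822  1.358] [ 0.5234 -0.0359  0.2656] [3.141e+00 1.000e-03 9.300e-02] [ 0.5 -0.5 -0.2]
[287.76656283 213.11593422]
200 []
202 []
204 []
206 [280, 281, 282, 283, 284, 285, 286, 288, 289, 290, 291, 292]
208 [278, 279, 280]
210 [277, 278, 283, 284, 285, 286, 287, 288, 289]
212 [277, 278, 284, 285, 286, 287, 288, 289, 290]
214 [277, 278, 279, 280]
216 [277, 278, 279, 280, 281, 282, 283, 284, 285, 286, 287, 288, 289, 290, 291]
218 [278, 279, 280, 281, 282, 283, 284, 285, 286, 287, 288, 289, 290, 291]
220 [280, 281, 282, 283, 284, 285, 286, 287, 288, 289, 290, 291]
222 [285, 286, 287, 288, 289, 290]
224 []
side [293. 208.]
top [293. 200.]
```

Request:
move_arm([
  [0.7,0,0,0,0,0],
  [0,0,-2,0,0,0],
  [0,0,-2,0,0,0],
  [0,0,-2,0,0,0],
  [0,0,0,0,0,0],
])

```text
t: 50.78
eef_pos: [0.5241, -0.0364, 0.2595]
ee_rot: [3.142, 0.001, 0.093]
force: [0.3, 0.1, -1.0]
width: 0.0431
```

Request:
move_arm([
  [0,0,-1,0,0,0],
  [0,0,-1,0,0,0],
  [0,0,-1,0,0,0],
  [0,0,0,0,0,0],
  [0,0,0,0,0,0],
])

```text
t: 51.2
eef_pos: [0.5244, -0.0364, 0.2569]
ee_rot: [3.142, -0.0, 0.093]
force: [1.4, -0.4, -0.5]
width: 0.0435
```

Request:
move_arm([
  [0,0,-1,0,0,0],
  [0,0,-1,0,0,0],
  [0,0,-1,0,0,0],
  [0,0,0,0,0,0],
  [0,0,0,0,0,0],
])

```text
t: 51.62
eef_pos: [0.5244, -0.0364, 0.2539]
ee_rot: [-3.142, -0.0, 0.093]
force: [0.3, 0.4, -0.3]
width: 0.0431
```

Request:
move_arm([
  [0,0,-1,0,0,0],
  [0,0,-1,0,0,0],
  [0,0,-1,0,0,0],
  [0,0,0,0,0,0],
  [0,0,0,0,0,0],
])

```text
t: 52.03
eef_pos: [0.5244, -0.0364, 0.2509]
ee_rot: [-3.142, -0.0, 0.093]
force: [1.4, -0.4, -1.5]
width: 0.0433
```

Request:
move_arm([
  [0,0,-2,0,0,0],
  [0,0,-3,0,0,0],
  [0,0,-3,0,0,0],
  [0,0,-3,0,0,0],
  [0,0,-3,0,0,0],
])

```text
t: 52.45
eef_pos: [0.5245, -0.0363, 0.2366]
ee_rot: [3.142, -0.0, 0.093]
force: [0.7, 0.3, -0.0]
width: 0.0431
```

Request:
move_arm([
  [0,0,-3,0,0,0],
  [0,0,-3,0,0,0],
  [0,0,-3,0,0,0],
  [0,0,-3,0,0,0],
  [0,0,0,0,0,0],
])

```text
t: 52.87
eef_pos: [0.5244, -0.0363, 0.2244]
ee_rot: [3.142, 0.0, 0.093]
force: [2.4, 0.5, -2.5]
width: 0.0433
```

Request:
move_arm([
  [0,0,-3,0,0,0],
  [0,0,-2,0,0,0],
  [0,0,-1,0,0,0],
  [0,0,0,0,0,0],
  [0,0,0,0,0,0],
])

```text
t: 53.28
eef_pos: [0.5244, -0.0364, 0.2189]
ee_rot: [-3.142, -0.0, 0.093]
force: [2.5, -0.0, -3.2]
width: 0.0434
```

Request:
move_arm([
  [0,0,-2,0,0,0],
  [0,0,0,0,0,0],
  [0,0,0,0,0,0],
  [0,0,0,0,0,0],
  [0,0,0,0,0,0],
], claw=87)

```text
t: 53.7
eef_pos: [0.5243, -0.0364, 0.217]
ee_rot: [3.142, 0.0, 0.093]
force: [-0.2, 0.2, 0.6]
width: 0.0576
```

Request:
move_arm([
  [0,0,10,0,0,0],
  [0,0,20,0,0,0],
  [0,0,20,0,0,0],
  [0,0,20,0,0,0],
  [0,0,16,0,0,0],
])

```text
t: 54.12
eef_pos: [0.5245, -0.0364, 0.3054]
ee_rot: [-3.142, -0.002, 0.093]
force: [0.1, -0.2, -0.8]
width: 0.0575
```

Run:
```python
from drums import *
s=arm.get_state();print(s["eef_pos"].round(4))
for c in("top","side"):
    i=arm.grab_frame(c);cv2.imwrite(f"pics/{c}9.png",i[:,:,::-1])
    m=np.zeros(i.shape[:2],bool)
    m[(slice(190,280),slice(135,215)) if c=="top" else (slice(150,225),slice(130,245))]=1
    run({c:i*m[...,None]},dict(orange=(519.9,331.9),grey=(400,279)))
    for d in("drum1","drum3"):
        for r in arm.masks_of(d+"_c",c)[:2]:
            v,u=np.nonzero(r["pixels"]); x0,x1,y0,y1=u.min(),u.max(),v.min(),v.max()
            print(d,c,round(r["score"],2),"bbox",x0,x1,y0,y1,"n",len(u),"bboxc@.007",(onz(c,((x0+x1)/2,(y0+y1)/2),.007)*1000).round(1)[:2],"cen",(onz(c,(u.mean(),v.mean()),.008)*1000).round(1)[:2])
see("drum1_c",.007);see("drum3_c",.007)
# red stack check
see("drum0_c",.041);see("drum2_c",.027)
```

```text
[ 0.5245 -0.0364  0.3054]
top orange no bar 0
top grey no bar 0
side orange 76 bar [533.2 341.4] az pca 19.2 cen 35.4 sd [1.3 4.3] r 16.4
side grey 113 bar [388.3 288.1] az pca 174.9 cen 142.1 sd [2.1 9.8] r 14.8
drum1 side 0.55 bbox 187 203 164 177 n 201 bboxc@.007 [521.5 337. ] cen [520.5 335.5]
drum3 side 0.81 bbox 154 173 191 206 n 251 bboxc@.007 [397.2 281.1] cen [396.5 279.6]
drum3 side 0.55 bbox 266 339 178 219 n 515 bboxc@.007 [657.   65.5] cen [664.5  29.3]
drum1_c top 0.36 [247.2 247.8] [422.   86.4]
drum3_c top 0.17 [246.6 247.9] [421.7  88. ]
drum3_c side 0.6 [167.7 201.4] [399.2 264.3]
drum2_c side 0.48 [288. 237.] [523.4 -37.4]
```

Run:
```python
from drums import *
i=cv2.imread("pics/top5.png")[:,:,::-1]; m=np.zeros(i.shape[:2],bool); m[225:285,140:215]=1
run({"top":i*m[...,None]},dict(grey=(398.9,276)))
c=i[245:270,164:188].astype(int)
print(c.min(2))
```

```text
top grey 11 bar [386.4 282.8] az pca 150.7 cen 151.6 sd [0.4 1. ] r 14.2
[[ 68  67  74 111 111 115 114 114 115  70  59  66  71  71  70  69  69  66
   65  66  67  65  66  68]
 [ 67  69  69  77 108 112 112 112 116 106  71  68  72  70  70  68  67  64
   62  63  67  70  67  68]
 [ 62  68  70  65  72  89 108 112 110 111  74  70  71  73  71  74  67  66
   67  68  66  68  67  70]
 [ 68  69  70  68  67  69 111 117 112  79  58  58  59  63  64  63  63  61
   65  71  64  66  62  62]
 [ 56  60  64  69  63  64 114 120 110  63  54  55  57  59  61  60  59  55
   56  69  68  69  71  66]
 [ 53  63  64  67  64  62  78  78  66  63  56  52  67  59  59  55  57  57
   56  59  64  67  72  68]
 [ 52  64  67  67  68  65  67  64  68  70  63  53  69  69  66  54  49  54
   59  60  58  70  70  68]
 [ 66  73  68  71  71  69  57  57  68  58  42  36  53  57  55  49  65  52
   46  54  55  67  68  63]
 [ 72  72  72  73  73  66  60  52  45  29  24  23  26  24  29  44  77  66
   41  45  54  65  65  65]
 [ 68  71  74  69  64  71  61  33  22  22  20  21  19  18  21  25  68  62
   43  37  52  56  63  64]
 [ 91  70  69  62
[... 798 characters left out ...]
63  64  67  65  75  56  89 143  85  25  16  18  20  18  37  54  43
   42  52 108 121 107 108]
 [ 71  69  64  69  66  65  65 131 131  51  15  17  22  31  53  65  76  61
   43 101 119 114 103 109]
 [ 65  67  66  65  64  66  96 143 100  73  55  57  60  58  52  73  49  43
   96 113 114 111 103 113]
 [ 64  67  69  68  65  66  70  96  71  70  78  80  77  83  58  53  61 100
  111 114 113 114 110 114]
 [ 63  63  65  69  66  66  65  66  65  67  65  58  67  68  61  60 102 114
  112 111 109 106 107 108]
 [ 64  64  63  68  68  68  66  66  68  68  64  64  71  69  66 107 117 113
  115 113 107 108 111 109]
 [ 65  69  69  69  70  69  68  66  68  65  71  69  70  68 104 119 117 119
  121 117 111 109 110 109]]
```

Request:
move_arm([
  [-0.3,24.6,0,0,0,-3.35],
  [-0.3,24.6,0,0,0,-3.35],
  [-0.3,24.6,0,0,0,-3.35],
  [-0.3,24.6,0,0,0,-3.35],
  [-0.3,24.6,0,0,0,-3.35],
], claw=0)

```text
t: 55.23
eef_pos: [0.5227, 0.0877, 0.3029]
ee_rot: [3.142, 0.0, -0.202]
force: [0.4, -0.6, 0.5]
width: 0.0848
```

Request:
move_arm([
  [-0.3,24.6,0,0,0,-3.35],
  [-0.3,24.6,0,0,0,-3.35],
  [-0.3,24.6,0,0,0,-3.35],
  [-0.3,24.6,0,0,0,-3.35],
  [-0.3,24.6,0,0,0,-3.35],
])

```text
t: 55.65
eef_pos: [0.5212, 0.2109, 0.3029]
ee_rot: [3.141, 0.0, -0.494]
force: [0.9, -0.5, 0.9]
width: 0.0875
```

Request:
move_arm([
  [-0.3,24.6,0,0,0,-3.35],
  [-0.3,24.6,0,0,0,-3.35],
  [-0.3,24.6,0,0,0,-3.35],
  [-0.3,24.6,0,0,0,-3.35],
  [-0.3,24.6,0,0,0,-3.35],
])

```text
t: 56.07
eef_pos: [0.5197, 0.3339, 0.3028]
ee_rot: [3.141, -0.0, -0.787]
force: [0.7, -0.4, -0.3]
width: 0.0877
```

Request:
move_arm([
  [0,0,-35,0,0,0],
  [0,0,-35,0,0,0],
  [0,0,-25,0,0,0],
  [0,0,0,0,0,0],
  [0,0,0,0,0,0],
])

```text
t: 56.48
eef_pos: [0.5197, 0.3324, 0.2069]
ee_rot: [3.138, -0.001, -0.784]
force: [0.7, 0.5, -0.2]
width: 0.0878
```

Run:
```python
from drums import *
s=arm.get_state();print(s["q"].round(3),s["eef_pos"].round(4),s["ee_rot"].round(3))
i=arm.grab_frame("top");cv2.imwrite("pics/top10.png",i[:,:,::-1])
m=np.zeros(i.shape[:2],bool); m[225:285,140:215]=1
run({"top":i*m[...,None]},dict(grey=(398.9,276)))
for r in arm.masks_of("drum3_c","top")[:2]:
    v,u=np.nonzero(r["pixels"]); x0,x1,y0,y1=u.min(),u.max(),v.min(),v.max()
    print(round(r["score"],2),x0,x1,y0,y1,len(u),(onz("top",((x0+x1)/2,(y0+y1)/2),.010)*1000).round(1)[:2])
see("drum3_c",.007,cams=("top",))
```

```text
[ 0.885  0.454 -0.346  0.    -0.774 -0.098] [0.5197 0.3324 0.2069] [ 3.138e+00 -1.000e-03 -7.840e-01]
top grey 131 bar [383.3 284.5] az pca 150.5 cen 151.4 sd [1.3 3.7] r 17.8
0.73 167 184 250 266 233 [396.5 276.8]
drum3_c top 0.75 [174.8 259. ] [393.8 279.5]
```

Request:
move_arm([
  [0,0,-13,0,0,0],
  [0,0,-8,0,0,0],
  [0,0,-4,0,0,0],
  [0,0,0,0,0,0],
  [0,0,0,0,0,0],
])

```text
t: 57.05
eef_pos: [0.52, 0.3327, 0.1834]
ee_rot: [-3.141, -0.0, -0.784]
force: [0.5, -0.2, -0.1]
width: 0.0879
```

Request:
move_arm([
  [0,0,0,0,0,0],
  [0,0,0,0,0,0],
  [0,0,0,0,0,0],
  [0,0,0,0,0,0],
  [0,0,0,0,0,0],
], claw=255)

```text
t: 57.47
eef_pos: [0.5199, 0.3326, 0.1831]
ee_rot: [-3.141, 0.0, -0.784]
force: [0.4, -0.8, -0.0]
width: 0.0602
```

Request:
move_arm([
  [0,0,0,0,0,0],
  [0,0,0,0,0,0],
  [0,0,0,0,0,0],
  [0,0,0,0,0,0],
  [0,0,0,0,0,0],
])

```text
t: 57.88
eef_pos: [0.5198, 0.3326, 0.183]
ee_rot: [3.142, -0.0, -0.784]
force: [-1.0, 0.1, 0.6]
width: 0.0427
```

Request:
move_arm([
  [0,0,10,0,0,0],
  [0,0,15,0,0,0],
  [0,0,30,0,0,0],
  [0,0,30,0,0,0],
  [0,0,25,0,0,0],
])

```text
t: 58.3
eef_pos: [0.5199, 0.3326, 0.2955]
ee_rot: [-3.141, -0.0, -0.784]
force: [0.3, 1.1, -0.9]
width: 0.0431
```

Run:
```python
from drums import *
s=arm.get_state();p=s["eef_pos"];print(p.round(4),s["width"])
for c in("top","side"):
    i=arm.grab_frame(c);cv2.imwrite(f"pics/{c}11.png",i[:,:,::-1]);q=proj(c,[p[0],p[1],p[2]-.167]);print(c,q)
    g=cv2.resize(i,None,fx=4,fy=4,interpolation=cv2.INTER_CUBIC).astype(int); w=(g.min(2)>140)&(g.max(2)-g.min(2)<60)
    v,u=np.nonzero(w);k=np.hypot((u+.5)/4-.5-q[0],(v+.5)/4-.5-q[1])<10;u,v=u[k],v[k]
    h=cv2.cvtColor(i,cv2.COLOR_RGB2HSV);o=(h[...,0]>4)&(h[...,0]<14)&(h[...,1]>200)&(h[...,2]>120);V,U=np.nonzero(o);k=np.hypot(U-q[0],V-q[1])<16
    if k.sum():print("orange bbox",U[k].min(),U[k].max(),V[k].min(),V[k].max(),k.sum())
    if len(u)>8:
        P=np.array([onz(c,((a+.5)/4-.5,(b+.5)/4-.5),p[2]-.167)[:2]*1000 for a,b in zip(u,v)]);e,W=np.linalg.eigh(np.cov(P.T));print(len(u),P.mean(0).round(1)-p[:2]*1000,np.degrees(np.arctan2(W[1,1],W[0,1])),np.sqrt(e).round(1))
```

```text
[0.5199 0.3326 0.2955] 0.04312924100072702
top [138.39382962 207.12269182]
orange bbox 131 136 207 211 4
side [190.03009599 130.17859119]
orange bbox 192 198 125 136 41
124 [8.7780499  6.90390059] 49.81258863025471 [ 3.  15.8]
```

Request:
move_arm([
  [0.3,-24.6,0,0,0,-1.41],
  [0.3,-24.6,0,0,0,-1.41],
  [0.3,-24.6,0,0,0,-1.41],
  [0.3,-24.6,0,0,0,-1.41],
  [0.3,-24.6,0,0,0,-1.41],
])

```text
t: 58.82
eef_pos: [0.521, 0.2084, 0.2931]
ee_rot: [3.141, 0.0, -0.908]
force: [1.6, -0.2, -0.4]
width: 0.0426
```

Request:
move_arm([
  [0.3,-24.6,0,0,0,-1.41],
  [0.3,-24.6,0,0,0,-1.41],
  [0.3,-24.6,0,0,0,-1.41],
  [0.3,-24.6,0,0,0,-1.41],
  [0.3,-24.6,0,0,0,-1.41],
])

```text
t: 59.23
eef_pos: [0.5225, 0.0853, 0.2931]
ee_rot: [3.141, 0.0, -1.031]
force: [0.1, -0.1, -0.1]
width: 0.0431
```

Request:
move_arm([
  [0.3,-24.6,0,0,0,-1.41],
  [0.3,-24.6,0,0,0,-1.41],
  [0.3,-24.6,0,0,0,-1.41],
  [0.3,-24.6,0,0,0,-1.41],
  [0.3,-24.6,0,0,0,-1.41],
])

```text
t: 59.65
eef_pos: [0.5239, -0.0376, 0.2932]
ee_rot: [3.142, 0.0, -1.154]
force: [0.6, 0.3, -0.7]
width: 0.0435
```

Request:
move_arm([
  [0,0,-12,0,0,0],
  [0,0,-10,0,0,0],
  [0,0,-6,0,0,0],
  [0,0,0,0,0,0],
  [0,0,0,0,0,0],
])

```text
t: 60.07
eef_pos: [0.5243, -0.0358, 0.2646]
ee_rot: [3.14, 0.0, -1.152]
force: [0.3, 0.1, -0.7]
width: 0.043
```

Run:
```python
from drums import *
s=arm.get_state();p=s["eef_pos"];print(p.round(4),s["ee_rot"].round(3),s["force"].round(1))
i=arm.grab_frame("side");cv2.imwrite("pics/side12.png",i[:,:,::-1]);print(proj("side",[p[0],p[1],p[2]-.175]))
h=cv2.cvtColor(i,cv2.COLOR_RGB2HSV)
o=(h[...,0]>3)&(h[...,0]<16)&(h[...,1]>170)&(h[...,2]>60)
for r in range(200,226,2): print(r,(np.nonzero(o[r,265:310])[0]+265).tolist())
```

```text
[ 0.5243 -0.0358  0.2646] [ 3.14   0.    -1.152] [ 0.3  0.1 -0.7]
[288.09110248 213.66789432]
200 []
202 []
204 []
206 []
208 [296, 297]
210 [289, 296, 297, 298]
212 [289, 290, 291, 296, 297]
214 [294, 295, 296, 297]
216 [288, 289, 290, 291, 292, 293, 294, 295, 296, 297]
218 [288, 289, 290, 291, 292, 293, 294, 295, 296, 297]
220 [288, 289, 290, 291, 292, 293, 294, 295]
222 [288, 289, 290]
224 []
```

Request:
move_arm([
  [0,0,-2,0,0,0],
  [0,0,-2,0,0,0],
  [0,0,-1,0,0,0],
  [0,0,0,0,0,0],
  [0,0,0,0,0,0],
])

```text
t: 60.53
eef_pos: [0.5244, -0.0363, 0.26]
ee_rot: [-3.142, -0.0, -1.153]
force: [-0.5, -0.4, -1.3]
width: 0.0431
```

Request:
move_arm([
  [0,0,-1,0,0,0],
  [0,0,-1,0,0,0],
  [0,0,-1,0,0,0],
  [0,0,0,0,0,0],
  [0,0,0,0,0,0],
])

```text
t: 60.95
eef_pos: [0.5243, -0.0364, 0.2569]
ee_rot: [3.141, -0.0, -1.153]
force: [0.0, -1.0, -0.4]
width: 0.0432
```

Request:
move_arm([
  [0,0,-1,0,0,0],
  [0,0,-1,0,0,0],
  [0,0,-1,0,0,0],
  [0,0,0,0,0,0],
  [0,0,0,0,0,0],
])

```text
t: 61.37
eef_pos: [0.5243, -0.0364, 0.2539]
ee_rot: [3.141, 0.0, -1.153]
force: [0.2, -0.7, -1.1]
width: 0.0432
```

Request:
move_arm([
  [0,0,-1,0,0,0],
  [0,0,-1,0,0,0],
  [0,0,-1,0,0,0],
  [0,0,0,0,0,0],
  [0,0,0,0,0,0],
])

```text
t: 61.78
eef_pos: [0.5243, -0.0364, 0.2508]
ee_rot: [3.141, 0.0, -1.153]
force: [0.6, -0.9, -1.5]
width: 0.0432
```

Request:
move_arm([
  [0,0,-2,0,0,0],
  [0,0,-3,0,0,0],
  [0,0,-3,0,0,0],
  [0,0,-2,0,0,0],
  [0,0,0,0,0,0],
])

```text
t: 62.2
eef_pos: [0.5241, -0.0364, 0.2403]
ee_rot: [3.141, 0.0, -1.153]
force: [0.5, 0.3, -0.4]
width: 0.0434
```

Request:
move_arm([
  [0,0,-2,0,0,0],
  [0,0,-3,0,0,0],
  [0,0,-2,0,0,0],
  [0,0,-1,0,0,0],
  [0,0,0,0,0,0],
])

```text
t: 62.62
eef_pos: [0.5242, -0.0364, 0.2326]
ee_rot: [3.141, 0.0, -1.153]
force: [0.3, -0.6, -1.1]
width: 0.0434
```

Request:
move_arm([
  [0,0,-1,0,0,0],
  [0,0,-0.5,0,0,0],
  [0,0,0,0,0,0],
  [0,0,0,0,0,0],
  [0,0,0,0,0,0],
])

```text
t: 63.03
eef_pos: [0.5244, -0.0364, 0.2315]
ee_rot: [-3.141, -0.0, -1.153]
force: [0.1, -0.5, -0.5]
width: 0.0434
```

Request:
move_arm([
  [0,0,0,0,0,0],
  [0,0,0,0,0,0],
  [0,0,0,0,0,0],
  [0,0,0,0,0,0],
  [0,0,0,0,0,0],
], claw=87)

```text
t: 63.45
eef_pos: [0.5244, -0.0364, 0.2315]
ee_rot: [-3.141, -0.0, -1.153]
force: [0.0, 0.1, 0.2]
width: 0.058
```

Request:
move_arm([
  [0,0,8,0,0,0],
  [0,0,15,0,0,0],
  [0,0,20,0,0,0],
  [0,0,20,0,0,0],
  [0,0,10,0,0,0],
])

```text
t: 63.87
eef_pos: [0.525, -0.0363, 0.3074]
ee_rot: [-3.138, -0.001, -1.153]
force: [0.4, 1.0, 0.6]
width: 0.0578
```

Request:
move_arm([
  [-8.4,21,0,0,0,4.41],
  [-8.4,21,0,0,0,4.41],
  [-8.4,21,0,0,0,4.41],
  [-8.4,21,0,0,0,4.41],
  [-8.4,21,0,0,0,4.41],
], claw=0)

```text
t: 64.28
eef_pos: [0.4818, 0.0694, 0.3047]
ee_rot: [-3.141, -0.0, -0.765]
force: [0.3, 0.5, -0.6]
width: 0.0847
```

Request:
move_arm([
  [-8.4,21,0,0,0,4.41],
  [-8.4,21,0,0,0,4.41],
  [-8.4,21,0,0,0,4.41],
  [-8.4,21,0,0,0,4.41],
  [-8.4,21,0,0,0,4.41],
])

```text
t: 64.7
eef_pos: [0.4397, 0.1745, 0.3047]
ee_rot: [-3.141, -0.0, -0.38]
force: [0.2, 0.7, 0.1]
width: 0.0876
```

Request:
move_arm([
  [-8.4,21,0,0,0,4.41],
  [-8.4,21,0,0,0,4.41],
  [-8.4,21,0,0,0,4.41],
  [-8.4,21,0,0,0,4.41],
  [-9,20.7,0,0,0,4.41],
])

```text
t: 65.12
eef_pos: [0.3972, 0.2793, 0.3047]
ee_rot: [-3.141, -0.0, 0.005]
force: [0.4, 0.3, 0.2]
width: 0.0875
```

Run:
```python
from drums import *
s=arm.get_state();p=s["eef_pos"];print(s["q"].round(3),p.round(4),s["ee_rot"].round(3))
i=arm.grab_frame("side");cv2.imwrite("pics/side13.png",i[:,:,::-1])
o=cv2.imread("pics/side9.png").astype(int);d=np.abs(i[:,:,::-1].astype(int)-o).max(2)
m=np.zeros(i.shape[:2],bool);m[185:225,145:180]=1
run({"side":i*m[...,None]},dict(grey=(400,279)))
see("drum3_c",.007,cams=("side",));see("drum1_c",.055,cams=("side",))
```

```text
[ 1.019  0.14  -0.535 -0.    -0.895  0.557] [0.3972 0.2793 0.3047] [-3.141 -0.     0.005]
side grey 90 bar [386.9 288.3] az pca 171.9 cen 144.8 sd [2.  7.6] r 16.1
drum3_c side 0.69 [164.9 201. ] [394.8 270. ]
drum1_c side 0.63 [286.6 227.8] [519.3 -37.3]
```

Request:
move_arm([
  [0,0,-40,0,0,0],
  [0,0,-40,0,0,0],
  [0,0,-25,0,0,0],
  [0,0,-12,0,0,0],
  [0,0,-4,0,0,0],
])

```text
t: 65.68
eef_pos: [0.3974, 0.2768, 0.1812]
ee_rot: [3.138, 0.003, -0.001]
force: [0.0, -0.8, -0.1]
width: 0.0874
```

Request:
move_arm([
  [0,0,0,0,0,0],
  [0,0,0,0,0,0],
  [0,0,0,0,0,0],
  [0,0,0,0,0,0],
  [0,0,0,0,0,0],
], claw=255)

```text
t: 66.1
eef_pos: [0.398, 0.2786, 0.1845]
ee_rot: [-3.14, -0.001, 0.001]
force: [1.3, -0.0, 0.1]
width: 0.0603
```

Request:
move_arm([
  [0,0,0,0,0,0],
  [0,0,0,0,0,0],
  [0,0,0,0,0,0],
  [0,0,0,0,0,0],
  [0,0,0,0,0,0],
])

```text
t: 66.52
eef_pos: [0.3978, 0.2784, 0.1838]
ee_rot: [-3.141, -0.0, 0.002]
force: [-1.1, 0.1, 6.1]
width: 0.0433
```

Request:
move_arm([
  [0,0,10,0,0,0],
  [0,0,15,0,0,0],
  [0,0,30,0,0,0],
  [0,0,30,0,0,0],
  [0,0,27,0,0,0],
])

```text
t: 66.93
eef_pos: [0.3976, 0.2782, 0.2967]
ee_rot: [3.141, 0.0, 0.001]
force: [0.9, 1.1, -1.9]
width: 0.0431
```

Request:
move_arm([
  [5.07,-12.6,0,0,0,-5.81],
  [5.07,-12.6,0,0,0,-5.81],
  [5.07,-12.6,0,0,0,-5.81],
  [5.07,-12.6,0,0,0,-5.81],
  [5.07,-12.6,0,0,0,-5.81],
])

```text
t: 67.35
eef_pos: [0.4231, 0.2146, 0.2953]
ee_rot: [3.141, 0.0, -0.511]
force: [0.2, 0.4, -2.0]
width: 0.0429
```

Request:
move_arm([
  [5.07,-12.6,0,0,0,-5.81],
  [5.07,-12.6,0,0,0,-5.81],
  [5.07,-12.6,0,0,0,-5.81],
  [5.07,-12.6,0,0,0,-5.81],
  [5.07,-12.6,0,0,0,-5.81],
])

```text
t: 67.77
eef_pos: [0.4485, 0.1516, 0.2952]
ee_rot: [3.141, 0.0, -1.018]
force: [0.6, 0.2, -0.4]
width: 0.0433
```

Request:
move_arm([
  [5.07,-12.6,0,0,0,-5.81],
  [5.07,-12.6,0,0,0,-5.81],
  [5.07,-12.6,0,0,0,-5.81],
  [5.07,-12.6,0,0,0,-5.81],
  [5.07,-12.6,0,0,0,-5.81],
])

```text
t: 68.18
eef_pos: [0.4738, 0.0886, 0.2951]
ee_rot: [3.141, -0.0, -1.525]
force: [-0.3, 0.4, -1.2]
width: 0.0432
```

Request:
move_arm([
  [5.07,-12.6,0,0,0,-5.81],
  [5.07,-12.6,0,0,0,-5.81],
  [5.07,-12.6,0,0,0,-5.81],
  [5.07,-12.6,0,0,0,-5.81],
  [5.07,-12.6,0,0,0,-5.81],
])

```text
t: 68.6
eef_pos: [0.4992, 0.0257, 0.2951]
ee_rot: [3.141, -0.0, -2.032]
force: [-0.6, -0.4, -1.1]
width: 0.0433
```

Request:
move_arm([
  [5.07,-12.6,0,0,0,-5.81],
  [5.07,-12.6,0,0,0,-5.81],
  [5.07,-12.6,0,0,0,-5.81],
  [5.07,-12.6,0,0,0,-5.81],
  [5.07,-12.6,0,0,0,-5.81],
])

```text
t: 69.02
eef_pos: [0.5245, -0.0373, 0.2951]
ee_rot: [3.141, -0.001, -2.539]
force: [0.0, 1.2, -1.1]
width: 0.0432
```

Request:
move_arm([
  [0,0,-12,0,0,0],
  [0,0,-10,0,0,0],
  [0,0,-4,0,0,0],
  [0,0,0,0,0,0],
  [0,0,0,0,0,0],
])

```text
t: 69.43
eef_pos: [0.5244, -0.0364, 0.2692]
ee_rot: [3.141, -0.001, -2.533]
force: [-1.0, -0.0, -0.6]
width: 0.043
```

Run:
```python
from drums import *
s=arm.get_state();p=s["eef_pos"];print(p.round(4),s["ee_rot"].round(3),s["force"].round(1))
i=arm.grab_frame("side");cv2.imwrite("pics/side14.png",i[:,:,::-1]);print(proj("side",[p[0],p[1],p[2]-.176]))
g=i.astype(int).mean(2).astype(int)
for r in range(206,226,2): print(r,g[r,272:304])
```

```text
[ 0.5244 -0.0364  0.2692] [ 3.141e+00 -1.000e-03 -2.533e+00] [-1.  -0.  -0.6]
[288.31590778 212.4352329 ]
206 [ 95  96  99  51  26  19  14  72  83  82  50  31  24  28  28  25  23  25
  14  75 139 150 120 100  79  63  23  58 100  99  96  95]
208 [ 95  96 104  52  23  13  60  79  73  37  27  31  34  60  79  82  57  65
  65  72  56  39  25  23  59  70  32  13  65  96  97  96]
210 [ 96  97 102  50  22  24  70  68  58  33  26  29  24  63  72  69  70  58
  71  74  50  33  29  23  62  62  25  26  96  98  95  95]
212 [84 88 97 62 24 28 51 89 90 80 39 26 26 30 28 31 35 31 33 30 29 27 19 51
 86 64 22 76 97 95 94 93]
214 [68 67 74 84 88 91 55 79 64 68 82 80 78 62 50 42 48 47 45 52 71 79 87 85
 67 51 19 75 97 97 94 94]
216 [69 67 70 85 86 87 73 62 63 72 78 68 64 84 60 79 83 55 68 75 57 55 73 75
 68 49 17 74 96 97 97 97]
218 [ 66  63  73  85  88  86  86  68  58  65  62  70  65  66  59  69  78  65
  68  70  52  50 102  64  64  66  84  86  87  88  85  88]
220 [ 88  82  85  85  83  87  73 107  89  73  44  52  65  56  57  56  58  60
  60  83  53 120 152 167 118  97  86  84  83  84  86  84]
222 [ 86  86  84  83  85  68  82  86  55  29  27  26  51  74  76  76  75  75
  66 111 103  63  27  88 126 121 110  90  85  84  85  85]
224 [84 86 85 85 85 84 71 71 56 32 30 26 53 75 78 78 75 74 72 83 46 37 33 47
 87 81 82 84 85 85 84 85]
```

Request:
move_arm([
  [0,0,-2,0,0,0],
  [0,0,-2,0,0,0],
  [0,0,-2,0,0,0],
  [0,0,0,0,0,0],
  [0,0,0,0,0,0],
])

```text
t: 69.9
eef_pos: [0.5245, -0.0367, 0.2634]
ee_rot: [3.142, -0.0, -2.534]
force: [0.2, -0.3, -0.4]
width: 0.0433
```

Request:
move_arm([
  [0,0,-1,0,0,0],
  [0,0,-1,0,0,0],
  [0,0,-1,0,0,0],
  [0,0,0,0,0,0],
  [0,0,0,0,0,0],
])

```text
t: 70.32
eef_pos: [0.5245, -0.0367, 0.2604]
ee_rot: [3.142, -0.0, -2.534]
force: [-0.0, 0.1, -1.3]
width: 0.0434
```

Request:
move_arm([
  [0,0,-1,0,0,0],
  [0,0,-1,0,0,0],
  [0,0,-1,0,0,0],
  [0,0,0,0,0,0],
  [0,0,0,0,0,0],
])

```text
t: 70.73
eef_pos: [0.5244, -0.0367, 0.2573]
ee_rot: [3.141, -0.0, -2.534]
force: [-0.6, -1.0, -2.3]
width: 0.0432
```

Request:
move_arm([
  [0,0,-1,0,0,0],
  [0,0,-1,0,0,0],
  [0,0,-1,0,0,0],
  [0,0,0,0,0,0],
  [0,0,0,0,0,0],
])

```text
t: 71.15
eef_pos: [0.5244, -0.0367, 0.2543]
ee_rot: [3.141, -0.0, -2.534]
force: [-1.3, 0.0, -1.6]
width: 0.0432
```

Request:
move_arm([
  [0,0,-2,0,0,0],
  [0,0,-2,0,0,0],
  [0,0,-2,0,0,0],
  [0,0,-1,0,0,0],
  [0,0,0,0,0,0],
])

```text
t: 71.57
eef_pos: [0.5244, -0.0367, 0.2471]
ee_rot: [3.141, -0.001, -2.534]
force: [-1.3, -1.5, -2.8]
width: 0.0432
```

Request:
move_arm([
  [0,0,-1,0,0,0],
  [0,0,-0.5,0,0,0],
  [0,0,0,0,0,0],
  [0,0,0,0,0,0],
  [0,0,0,0,0,0],
])

```text
t: 71.98
eef_pos: [0.5244, -0.0367, 0.2459]
ee_rot: [3.141, -0.0, -2.534]
force: [-2.8, -1.7, -0.9]
width: 0.0432
```

Request:
move_arm([
  [0,0,0,0,0,0],
  [0,0,0,0,0,0],
  [0,0,0,0,0,0],
  [0,0,0,0,0,0],
  [0,0,0,0,0,0],
], claw=87)

```text
t: 72.4
eef_pos: [0.5248, -0.0365, 0.2462]
ee_rot: [-3.141, 0.001, -2.534]
force: [-0.9, 0.3, -0.3]
width: 0.0574
```

Request:
move_arm([
  [0,0,8,0,0,0],
  [0,0,15,0,0,0],
  [0,0,20,0,0,0],
  [0,0,25,0,0,0],
  [0,0,25,0,0,0],
])

```text
t: 72.82
eef_pos: [0.5243, -0.0368, 0.3404]
ee_rot: [3.142, -0.0, -2.534]
force: [0.5, 0.1, 0.1]
width: 0.058
```

Request:
move_arm([
  [-20,-35,0,0,0,0],
  [-20,-35,0,0,0,0],
  [-20,-35,0,0,0,0],
  [-10,-35,0,0,0,0],
  [0,-35,0,0,0,0],
])

```text
t: 73.23
eef_pos: [0.4522, -0.2129, 0.3403]
ee_rot: [-3.141, 0.001, -2.533]
force: [0.2, 0.7, -0.8]
width: 0.0578
```

Run:
```python
from drums import *
s=arm.get_state();print(s["eef_pos"].round(3))
i=arm.grab_frame("side");t=arm.grab_frame("top")
cv2.imwrite("pics/side15.png",i[:,:,::-1]);cv2.imwrite("pics/top15.png",t[:,:,::-1])
u=lambda i,f:cv2.resize(i[:,:,::-1],None,fx=f,fy=f,interpolation=cv2.INTER_CUBIC)
o=np.zeros((600,800,3),np.uint8);o[:500,:600]=u(i[160:260,235:355],5);a=u(t[150:230,220:320],2.5);o[600-200:,550:800]=a
cv2.imwrite("pics/c14.png",o)
```

```text
[ 0.452 -0.213  0.34 ]
```

View pics/c14.png

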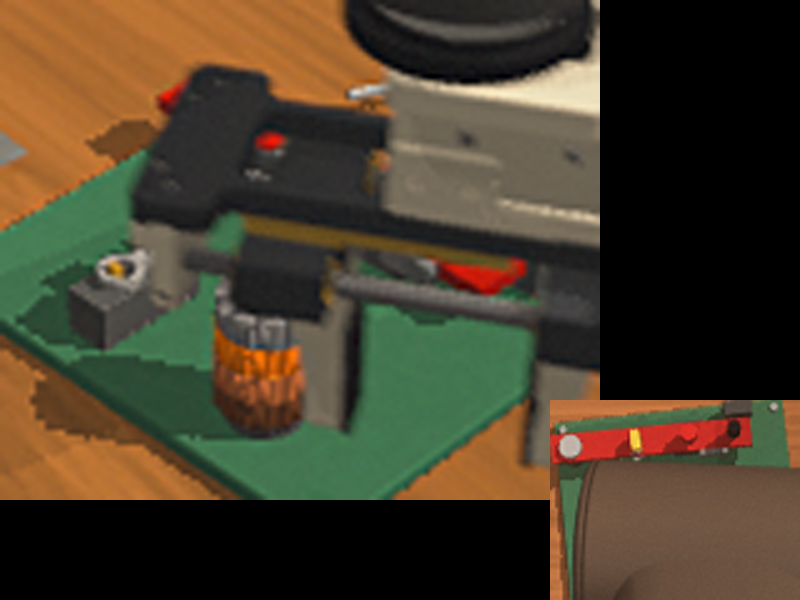

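Request:
move_arm([
  [-10,-35,5,0,0,0],
  [-10,-35,5,0,0,0],
  [-10,-35,5,0,0,0],
  [-10,-35,5,0,0,0],
  [-10,-35,5,0,0,0],
])

```text
t: 73.75
eef_pos: [0.4041, -0.3878, 0.365]
ee_rot: [-3.141, 0.0, -2.533]
force: [1.0, -0.0, -0.7]
width: 0.058
```

Request:
move_arm([
  [0,0,0,0,0,0],
  [0,0,0,0,0,0],
  [0,0,0,0,0,0],
  [0,0,0,0,0,0],
  [0,0,0,0,0,0],
])

```text
t: 74.17
eef_pos: [0.405, -0.3856, 0.3641]
ee_rot: [3.142, 0.0, -2.532]
force: [0.3, 0.2, 0.8]
width: 0.0578
```

Run:
```python
from drums import *
i=arm.grab_frame("side");t=arm.grab_frame("top");cv2.imwrite("pics/side16.png",i[:,:,::-1])
cam=np.array([0,-.646]);ax=np.array([.5238,-.0364]);d=(cam-ax)/np.linalg.norm(cam-ax);f=ax+d*.022
for z in(.02,.034,.048,.062,.076): print(z,"front edge row",proj("side",[*f,z]).round(1), end="; ")
print()
for r in range(206,252): print(r,i[r,286:290].mean(0).astype(int),end=" ")
print(); see("drum3_c",.069,cams=("side",));see("drum1_c",.055,cams=("side",));see("drum0_c",.041,cams=("side",));see("eye",.034,cams=("side",));see("pin_head",.045,cams=("side",));see("hook_lug",.045,cams=("side",))
```

```text
0.02 front edge row [287.7 246. ]; 0.034 front edge row [287.8 241.1]; 0.048 front edge row [287.8 236.1]; 0.062 front edge row [287.9 231. ]; 0.076 front edge row [288.  225.8]; 
206 [ 65 114  77] 207 [ 64 112  76] 208 [ 69 122  83] 209 [ 69 121  82] 210 [ 66 123  82] 211 [ 60 119  76] 212 [151 139 133] 213 [89 80 80] 214 [35 31 33] 215 [98 92 86] 216 [145 138 127] 217 [135 128 119] 218 [119 114 106] 219 [116 110 103] 220 [91 87 82] 221 [48 43 43] 222 [36 32 34] 223 [79 74 72] 224 [128 121 114] 225 [104  99  93] 226 [110 103  99] 227 [103  97  93] 228 [89 86 86] 229 [61 73 81] 230 [184  91  16] 231 [226 106   5] 232 [217 101   9] 233 [200  92  10] 234 [175  80   7] 235 [172  89  20] 236 [169  90  48] 237 [170  90  48] 238 [163  86  45] 239 [145  78  43] 240 [122  66  36] 241 [99 56 34] 242 [94 55 33] 243 [92 54 33] 244 [84 48 29] 245 [64 40 28] 246 [50 46 47] 247 [52 48 48] 248 [ 77 141  95] 249 [ 77 140  95] 250 [ 76 136  92] 251 [ 75 135  92] 
drum3_c side 0.63 [290.7 221.9] [527.5 -40.8]
drum1_c side 0.52 [286.9 227.4] [520.6 -36.7]
drum0_c side 0.49 [285.8 231.8] [520.2 -33.7]
drum0_c side 0.17 [255.5 216.8] [501.5  47.9]
eye side 0.75 [258.4 216.8] [511.5  50.8]
pin_head side 0.4 [314.8 196.7] [649.   15.2]
pin_head side 0.17 [293.6 193.8] [618.6  55. ]
```

Request:
move_arm([
  [11.9,34.9,0,0,0,0],
  [11.9,34.9,0,0,0,0],
  [11.9,34.9,0,0,0,0],
  [11.9,34.9,0,0,0,0],
  [11.9,34.9,0,0,0,0],
], claw=180)

```text
t: 74.98
eef_pos: [0.4641, -0.2107, 0.3641]
ee_rot: [-3.141, 0.0, -2.534]
force: [0.4, -0.8, -0.2]
width: 0.0298
```

Request:
move_arm([
  [11.9,34.9,0,0,0,0],
  [11.9,34.9,0,0,0,0],
  [11.9,34.9,0,0,0,0],
  [11.9,34.9,0,0,0,0],
  [11.9,34.9,0,0,0,0],
])

```text
t: 75.4
eef_pos: [0.5237, -0.0358, 0.3642]
ee_rot: [-3.141, 0.001, -2.534]
force: [1.2, -0.9, 1.1]
width: 0.0257
```

Request:
move_arm([
  [0,0,-30,0,0,0],
  [0,0,-30,0,0,0],
  [0,0,-20,0,0,0],
  [0,0,-15,0,0,0],
  [0,0,-5,0,0,0],
])

```text
t: 75.82
eef_pos: [0.5227, -0.0377, 0.2615]
ee_rot: [3.14, -0.004, -2.534]
force: [-0.5, -0.5, 0.2]
width: 0.0262
```

Request:
move_arm([
  [0,0,-2,0,0,0],
  [0,0,0,0,0,0],
  [0,0,0,0,0,0],
  [0,0,0,0,0,0],
  [0,0,0,0,0,0],
])

```text
t: 76.23
eef_pos: [0.5238, -0.0377, 0.263]
ee_rot: [-3.141, 0.002, -2.534]
force: [-0.3, 0.9, 0.4]
width: 0.0259
```

Request:
move_arm([
  [0,0.8,-2,0,0,0],
  [0,0,-2,0,0,0],
  [0,0,-1,0,0,0],
  [0,0,0,0,0,0],
  [0,0,0,0,0,0],
])

```text
t: 76.65
eef_pos: [0.5235, -0.0369, 0.2568]
ee_rot: [3.141, -0.0, -2.534]
force: [-0.3, -0.1, 0.0]
width: 0.0261
```

Request:
move_arm([
  [0,0,-1,0,0,0],
  [0,0,-1,0,0,0],
  [0,0,0,0,0,0],
  [0,0,0,0,0,0],
  [0,0,0,0,0,0],
])

```text
t: 77.07
eef_pos: [0.5235, -0.0369, 0.2549]
ee_rot: [-3.142, -0.0, -2.534]
force: [-0.2, -0.1, -0.2]
width: 0.0259
```

Request:
move_arm([
  [0,0,-1,0,0,0],
  [0,0,-1,0,0,0],
  [0,0,0,0,0,0],
  [0,0,0,0,0,0],
  [0,0,0,0,0,0],
])

```text
t: 77.48
eef_pos: [0.5236, -0.0368, 0.2543]
ee_rot: [-3.141, 0.001, -2.533]
force: [-5.2, 1.7, 13.8]
width: 0.0256
```

Request:
move_arm([
  [0,0,5,0,0,0],
  [0,0,20,0,0,0],
  [0,0,25,0,0,0],
  [0,0,25,0,0,0],
  [0,0,25,0,0,0],
])

```text
t: 77.9
eef_pos: [0.5233, -0.0369, 0.354]
ee_rot: [3.141, -0.0, -2.534]
force: [1.1, -0.3, 0.4]
width: 0.0258
```

Request:
move_arm([
  [-10,-35,0,0,0,0],
  [-10,-35,0,0,0,0],
  [-10,-35,0,0,0,0],
  [-10,-35,0,0,0,0],
  [-10,-35,0,0,0,0],
])

```text
t: 78.32
eef_pos: [0.4727, -0.2132, 0.3533]
ee_rot: [-3.141, 0.001, -2.533]
force: [-0.0, -0.4, 0.5]
width: 0.0259
```

Request:
move_arm([
  [-10,-35,0,0,0,0],
  [-10,-35,0,0,0,0],
  [-10,-35,0,0,0,0],
  [0,0,0,0,0,0],
  [0,0,0,0,0,0],
])

```text
t: 78.73
eef_pos: [0.4426, -0.3186, 0.3526]
ee_rot: [3.141, -0.0, -2.537]
force: [0.2, 1.2, 0.0]
width: 0.0257
```

Run:
```python
from drums import *
i=arm.grab_frame("side").astype(int);o=cv2.imread("pics/side16.png")[:,:,::-1].astype(int)
d=np.abs(i-o).max(2)
for n,r in dict(stack=(205,250,275,300),spring=(185,230,245,300),pin=(185,210,305,325)).items(): print(n,(d[r[0]:r[1],r[2]:r[3]]>50).sum())
for r in range(222,248,1): print(r,i[r,286:290].mean(0).astype(int),end=" ")
print(arm.job_done())
```

```text
stack 0
spring 0
pin 128
222 [35 31 32] 223 [76 71 69] 224 [125 119 112] 225 [102  96  91] 226 [108 101  97] 227 [100  94  89] 228 [86 84 83] 229 [59 71 79] 230 [179  89  18] 231 [221 103   5] 232 [213  98   9] 233 [194  90  10] 234 [170  77   7] 235 [169  88  20] 236 [165  88  48] 237 [165  87  46] 238 [158  83  43] 239 [138  74  41] 240 [117  64  37] 241 [92 53 30] 242 [88 51 32] 243 [85 50 31] 244 [78 44 27] 245 [62 41 29] 246 [48 44 44] 247 [52 48 48] the job is handed in; nothing more can be done
None
```

The job is finished and handed in at about 79 s. The hand-in gives no verdict, so this rests on my own checks.

**What I did**
- **Arm and pin:** I swung the presser arm back until it met the stop. The red pin then went through its hole into the lock boss without resistance.
- **Spring:** I hooked the yellow end into the arm's other hole, lifted and stretched the blue end, and dropped the eye over the brass post.
- **Drums:** All four (brown, brick-red, orange, grey, bottom to top) went onto the spindle with no jamming. The grey drum was knocked aside partway through, so I measured it again before picking it up.

**What the last checks showed**
- The closing pictures show the pin head on the arm, the hook in its hole and the eye round the post.
- A light press on top of the stack met resistance at about 76.5 mm above the bench. Four seated drums should reach 76 mm.
- In the final side picture the stack and spring had not changed since the picture before that press.

**Not settled**
- **Pin area:** The last picture comparison showed 128 changed pixels around the pin. I put this down to the robot blocking or shading the view, but I did not check it before handing in.
- **Grey/orange boundary:** It reads about 0.7 pixel (roughly 2 mm) higher than the other drum boundaries suggest. The press did not show a gap.
- **Rosin cake and bridge blank:** I never moved near them, but I did not measure them again at the end.

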